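# Restock the slanted display hook

### The job

Draw the blue-handled spanner out of the stock bay and lay it flat on the black rubber mat, letting go of it there. Take it again further down its handle, hang it by its eye on the empty slanted hook, slid back until it meets the post and hanging free with the jaw down, and then push the yellow-knobbed flag lever right over to its far side. Leave the other goods where they are.

Things in the scene. Friction and masses are not known exactly. Their poses are not given: they have to be found in the camera images.
- spanner: Blue-handled spanner to hang, 200 mm, 0.3 kg. Origin mid-handle at mid-thickness (7 mm above what it lies on); x along the handle to the eye, z parallel to the eye's bore. Blue handle x = -60 to 46 mm, 24 wide, 14 thick; eye ring 60 mm across, 8 thick; 46 mm wide forked jaw, 10 thick, ending at x = -100. Starts flat on the table in one bay, jaw in, eye and 31 to 37 mm of handle sticking out.
- eye (a point): Centre of the blue spanner's eye: bore 40 mm, outside 60 mm, 70 mm from the spanner's origin along its x, at mid-thickness; axes as the spanner's. If the spanner is gripped close to the eye, the hook runs into the gripper's body before the eye is home: grip it about mid-handle to hang it.
- red_spanner: A red-handled spanner of the same shape and size (same origin and axes), in the other bay; to be left there.
- bay: Low blue covered rack of two bays, fixed. 165 mm deep, 232 wide, 52 high; 46 mm clear height under the roof; each bay 107 mm wide, middles at y = +55 and -55 mm; no floor, open only at the front. Origin on the table under the middle of the open front edge; x points inwards, so things are drawn out along -x. Brass pieces on the rear of the roof reach 72 mm high.
- mat: Black rubber counter mat, 220 (x) by 240 (y) by 3 mm, fixed. Origin at the centre of its underside, on the table.
- peg: The empty hook: steel rod, 10 mm thick, 100 mm long, rising at 60 degrees to the level from the upright face of a white post, just below the post's top. Origin at its root on that face, 245 mm above the table; z along the rod to its tip, x square to it, up and in over the post, y level. An eye slid on square to the rod meets the post about 10 mm from the root; let go, the spanner swings down.
- full_peg: The hook that is taken: the same kind of rod on the same kind of post (same origin and axes), with another blue spanner already hanging on it, fixed; leave it alone. Each post is 40 mm wide, 22 deep and 250 high, on a foot 80 x 80 x 10 mm.
- flag (a joint): Flag lever: 0 when it leans fully towards the robot, 1.0 rad when it is right over on the far side (end stop); it starts between 0 and 0.2, stays where it is left and moves with less than 2 N at the knob.
- flag_tip (a point): Centre of the flag lever's yellow ball knob, 26 mm across, at the end of an 80 mm long, 10 mm thick steel rod that is hinged 22 mm above the table in the middle of the grey block; the knob's centre is 92 mm up at either end of the throw and 102 mm at its middle.
- flag_base: Grey block under the flag lever, 70 (x) by 50 by 25 mm, fixed. Origin at the centre of its underside; the lever is pushed over along +x, its knob going from x = -38 mm to +38 mm.
- reducer: Bystander: solid brass reducer, 48 mm across, 60 high, standing. Origin at the centre of its underside.
- coupling: Bystander: brass sleeve, 48 mm across, 45 high, standing. Origin at the centre of its underside.
- paste_jar: Bystander: jar with a red cap, 64 mm across, 75 high. Origin at the centre of its underside.
- carton: Bystander: cardboard carton 70 x 110 x 80 mm. Origin at the centre of its underside.
- end_cap: Bystander: copper end cap, 44 mm across, 42 high. Origin at the centre of its underside.
- blue_cup: Bystander: open blue bin 90 x 90 x 50 mm. Origin at the centre of its underside.
Not all that is in view belongs to the job. What is shaped like the spanner but brown is not meant.

How it is judged:
By the outcome, as a careful person would: the job done as asked, in the order asked, and still so for the second after the job is handed in, with the robot touching nothing.
It also fails if it takes over 72 s, if anything falls off the work surface, if the arm or the gripper's body presses on something with over 40 N, if the wrist force passes 120 N, or if a joint passes its speed limit or range.

### The arm

A 6-joint arm with a two-finger parallel gripper is mounted at the origin on the work surface. World frame = base frame: x ahead of the robot, y to its left, z up, the work surface at z = 0. Lengths are in mm, angles in rad, forces in N, time in s.
With the tool pointing down it reaches from about 200 to 875 mm from the base axis. Payload 3.4 kg.
Tool frame: the origin (TCP) lies midway between the tips of the shut fingers; the grasp point (between the pads) lies behind it (arm.grasp_offset is the x of the grasp point in the tool frame, in mm); x points along the fingers, y is the direction in which the jaws open and shut, and the axes are right-handed (so a half turn about x gives the same grasp; the last joint's range is limited). The gripper opens to 94 mm and grips with 3 to 60 N. Pads are 16 mm wide; open, the fingers measure 119 mm over their backs; the gripper's body (75 mm by 177 mm) begins 78 mm behind the grasp point.
Start: joints at [-1.433, 0.276, 1.505, -0, 1.361, -0.121], TCP at [147.152, -555.888, 205.493] pointing down, gripper open.
Joint ranges: [-2.89, 2.89], [-0.75, 2.08], [0.22, 2.7], [-1.18, 4.32], [0.11, 2.71], [-2.7, 2.7]. Speed limits (rad/s): [2.57, 2.57, 3.14, 3.14, 3.14, 3.14].

### API

Orientations are given as a 3x3 rotation matrix whose columns are the frame's x, y, z axes.
In Python, from rig import arm, imaging, finish_job gives the robot as it stands.
- The arm moves only by the tool apply_moves, never from a script. Its argument "commands" is a list that holds one entry, the list of rows, each a list of 5 numbers: the shift along the tool's x, y, z in cm, then the turn about the tool's x in rad, then the closure, from 0 (fully open) to 1 (shut). A call has 1 to 8 rows; each row shifts and turns the commanded pose from where the row before left it, along the tool's axes as they then stand; what a row does not reach is not made up. A row lasts 1/12 s, in which the tool goes at most 41.7 mm and 7.16 degrees, less where a joint would pass 70% of its speed; a pose out of reach is approached as far as the arm can. A call is refused whole if a number of a shift passes 4.17 or a number of a turn 0.125, either way. A call with a gripper value outside its range is refused whole. The fingers move at their own pace and stop on an object; "newtons" is the grip in N (left out, the last holds). Time passes only in rows, so rows that do not move let the fingers close. It gives the time, the measured TCP pose, the force and the opening at its end, in the units of the state.
- arm.sense(): the state, without advancing time (a new reading comes with each control period).
- imaging.capture(name): name is "scene" or "top" or "wrist"; returns a dict with "frame" (384x512x3 uint8, red, green, blue), "intrinsics" (3x3 intrinsics, pixels), "view" (4x4, takes a point from world to camera coordinates). Camera axes: x right, y down, z forward; pixel columns grow to the right and rows downward; lengths in mm; the calibration is good to about 2 mm. The wrist camera is an equidistant fisheye: a pixel r from the principal point sees the ray r / f radians off the axis. A picture is of the moment at which its call begins. There is no depth.
- finish_job(): hands the job in, once; it reports no verdict.
The state is a dict: "t": time; "joint_pos": joint angles; "qvel": joint speeds; "joint_torque": joint torques, N m; "ee_pos": TCP position; "orientation": TCP orientation; "contact_force": force on the tool from outside, world axes, zero at the start; "wrist_torque": the same for the moment, N m; "grip_width": finger opening in mm.
Only numpy, scipy, OpenCV 4.12 (cv2) and the standard library are available. Lean on these libraries where they do the work, as an engineer would, in place of code of your own. Each camera call takes 0.05 s, during which the arm holds its last target.

## Working session

There is one attempt and no reset: what is moved stays moved. The work goes in short steps, Python scripts to look and compute and a tool call to move; the robot and the scene stay as the last step left them, time stands still between calls to the robot, and variables do not carry over. Pictures are saved under pics/ and viewed, and the job is handed in when it is done.

Besides the shell and the picture viewer there is one more tool, called after "Request:" as name(argument=value, ...) on one line, values as JSON. apply_moves: Moves the arm, as the interface text tells. Its arguments: {"type":"object","properties":{"commands":{"type":"array","items":{"type":"array","items":{"type":"array","items":{"type":"number"}}}},"newtons":{"type":"number"}},"required":["commands"]}

```bash
ls; mkdir -p pics
python3 - <<'E'
from rig import arm, imaging
import cv2,numpy as np
s=arm.sense()
for k,v in s.items(): print(k,np.round(v,3).tolist())
print(arm.grasp_offset,[a for a in dir(arm) if a[0]!='_'])
for n in("scene","top","wrist"):
    d=imaging.capture(n); cv2.imwrite(f"pics/{n}0.png",cv2.cvtColor(d["frame"],cv2.COLOR_RGB2BGR)); np.savez(f"pics/{n}0.npz",**d)
    print(n,np.round(d["intrinsics"],1).tolist(),np.round(d["view"],3).tolist())
E
```

```text
pics
t 0.0
joint_pos [-1.433, 0.277, 1.506, 0.0, 1.361, -0.121]
qvel [-0.001, 0.0, -0.0, -0.0, -0.0, 0.0]
joint_torque [0.001, -40.459, -23.723, 0.07, 0.034, -0.0]
ee_pos [147.063, -555.301, 204.642]
orientation [[-0.0, 0.256, -0.967], [0.002, -0.967, -0.256], [-1.0, -0.002, -0.0]]
contact_force [-0.127, 0.052, -0.073]
wrist_torque [0.003, -0.02, -0.018]
grip_width 93.824
-18.8 ['IKError', 'grasp_offset', 'sense']
scene [[349.2, 0.0, 255.0], [0.0, 349.2, 187.5], [0.0, 0.0, 1.0]] [[0.312, 0.95, -0.016, -125.899], [0.733, -0.252, -0.632, -341.841], [-0.604, 0.185, -0.775, 1676.277], [0.0, 0.0, 0.0, 1.0]]
top [[469.0, 0.0, 255.1], [0.0, 469.0, 186.2], [0.0, 0.0, 1.0]] [[-0.011, -1.0, -0.007, -54.444], [-0.997, 0.011, -0.08, 564.259], [0.08, 0.006, -0.997, 1403.544], [0.0, 0.0, 0.0, 1.0]]
wrist [[297.3, 0.0, 256.9], [0.0, 297.3, 193.1], [0.0, 0.0, 1.0]] [[0.257, -0.966, -0.001, -575.046], [-0.934, -0.249, 0.256, -28.737], [-0.248, -0.065, -0.967, 391.326], [0.0, 0.0, 0.0, 1.0]]
```

View pics/scene0.png

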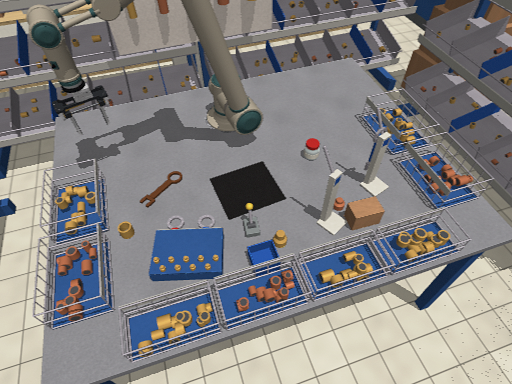

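View pics/top0.png

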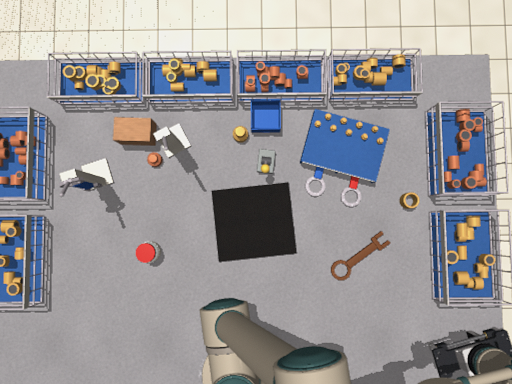

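View pics/wrist0.png

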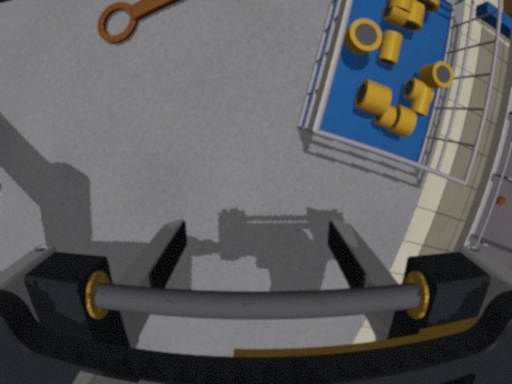

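Candidates that could be taken for the spanner in the top view: a blue one in the bay with its eye at (316,186), a red one in the bay at (351,197), a brown one on the table at (341,269), and a blue one hung on a hook at about (75,180). By the description it's the first, so I'll check that in close crops.

Run:
```python
import cv2,numpy as np
t=cv2.imread("pics/top0.png"); s=cv2.imread("pics/scene0.png")
a=cv2.resize(t[100:220,290:400],None,fx=4,fy=4,interpolation=cv2.INTER_CUBIC)
cv2.imwrite("pics/c1.png",a)
b=cv2.resize(t[110:240,50:220],None,fx=4,fy=4,interpolation=cv2.INTER_CUBIC)
cv2.imwrite("pics/c2.png",b)
c=cv2.resize(s[115:245,290:420],None,fx=4,fy=4,interpolation=cv2.INTER_CUBIC)
cv2.imwrite("pics/c3.png",c)
```

```text
(no output)
```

View pics/c1.png

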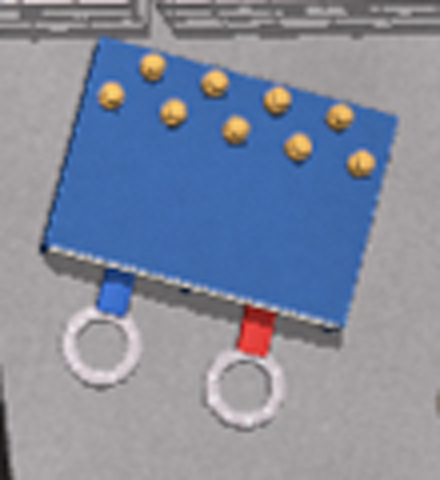

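View pics/c2.png

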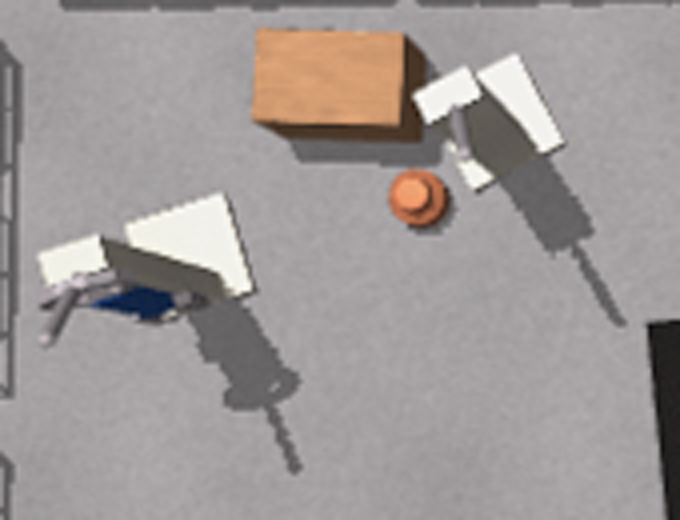

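View pics/c3.png

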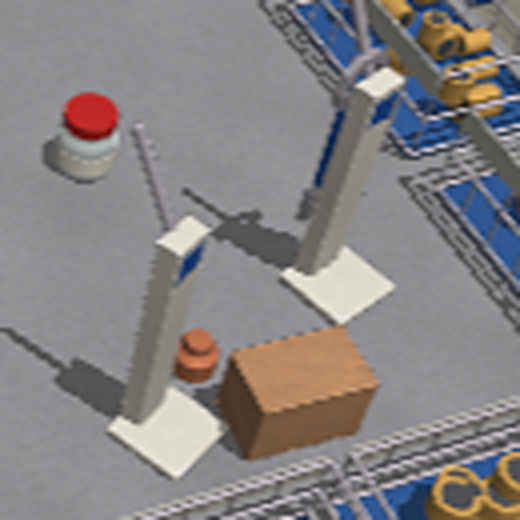

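c1 shows the blue handle in the left bay, its eye at top pixel (315.5,186). c2 and c3 show the empty hook on the right-hand post, top at about (162,133); the other post already carries a blue spanner.

```bash
cat > h.py <<'E'
import cv2,numpy as np
from rig import arm,imaging
def cam(n,tag):
    d=dict(np.load(f"pics/{n}{tag}.npz")); return d
def shoot(n,tag):
    d=imaging.capture(n); cv2.imwrite(f"pics/{n}{tag}.png",cv2.cvtColor(d["frame"],cv2.COLOR_RGB2BGR)); np.savez(f"pics/{n}{tag}.npz",**d); return d
def ray(d,px,fish=False):
    K=d["intrinsics"];V=d["view"];R=V[:3,:3];o=-R.T@V[:3,3]
    a=(px[0]-K[0,2])/K[0,0];b=(px[1]-K[1,2])/K[1,1]
    if fish:
        r=np.hypot(a,b); v=np.array([np.sin(r)*a/r,np.sin(r)*b/r,np.cos(r)]) if r>1e-9 else np.array([0,0,1.])
    else: v=np.array([a,b,1.])
    return o,R.T@v
def onz(d,px,z,fish=False):
    o,v=ray(d,px,fish); return o+v*(z-o[2])/v[2]
def proj(d,P,fish=False):
    c=d["view"][:3,:3]@np.array(P)+d["view"][:3,3];K=d["intrinsics"]
    if fish:
        q=np.hypot(c[0],c[1]);t=np.arctan2(q,c[2]);return np.array([K[0,2]+K[0,0]*t*c[0]/q,K[1,2]+K[1,1]*t*c[1]/q])
    return np.array([K[0,2]+K[0,0]*c[0]/c[2],K[1,2]+K[1,1]*c[1]/c[2]])
def tri(d1,p1,d2,p2):
    o1,v1=ray(d1,p1);o2,v2=ray(d2,p2);v1/=np.linalg.norm(v1);v2/=np.linalg.norm(v2)
    A=np.stack([v1,-v2],1);t=np.linalg.lstsq(A,o2-o1,rcond=None)[0]
    a=o1+v1*t[0];b=o2+v2*t[1];return (a+b)/2,np.linalg.norm(a-b)
E
python3 - <<'E'
from h import *
d=cam("top","0");s=cam("scene","0")
f=lambda x,y:(290+x/4-.4,100+y/4-.4)
g=lambda x,y:(50+x/4-.4,110+y/4-.4)
q=lambda x,y:(290+x/4-.4,115+y/4-.4)
hsv=cv2.cvtColor(d["frame"],cv2.COLOR_RGB2HSV)
p=lambda n,v:print(n,np.round(v,1).tolist())
p("eye",onz(d,f(102,345),7));p("handle at bay",onz(d,f(117,290),10))
for n,a in(("blue ring",(102,345)),("red ring",(246,386))):p(n,onz(d,f(*a),7))
for c in((100,38),(397,117),(337,329),(45,249)):p("bay",onz(d,f(*c),52))
p("mid divider",onz(d,f(186,290),52))
for c in((414,97),(466,66),(481,97),(430,124)):p("posttop",onz(d,g(*c),250))
for c in((478,75),(517,54),(563,145),(480,190)):p("foot",onz(d,g(*c),10))
p("peg root~",onz(d,g(456,108),250));p("tip(top only,z331)",onz(d,g(463,155),331))
p("tip tri",tri(d,g(463,155),s,q(139,128))[0])
for c in((183,217),(210,232),(184,257),(156,243)):p("posttop scene",onz(s,q(*c),250))
p("root scene",onz(s,q(166,225),245))
for r in((213,191),(288,183),(296,253),(220,261)):p("mat",onz(d,r,3))
y=cv2.inRange(hsv,(22,150,150),(32,255,255))[150:180,250:280];ys,xs=np.nonzero(y);c=(xs.mean()+250,ys.mean()+150);p("knob px",c);p("knob",onz(d,c,95))
for n,z,a in(("cup",50,(266,115)),("reducer",60,(240,132)),("jar",75,(146,252)),("carton",80,(133,130)),("endcap",42,(154,158)),("coupling",45,(410,200)),("flagbase",25,(267,160))):p(n,onz(d,a,z))
cv2.imwrite("pics/c4.png",cv2.cvtColor(cv2.resize(d["frame"][140:190,245:290],None,fx=8,fy=8,interpolation=2),4))
E
```

```text
eye [563.8, -244.8, 7.0]
handle at bay [605.8, -256.9, 10.0]
blue ring [563.8, -244.8, 7.0]
red ring [531.0, -354.3, 7.0]
bay [792.3, -242.7, 52.0]
bay [729.2, -464.0, 52.0]
bay [570.2, -414.1, 52.0]
bay [632.6, -198.3, 52.0]
mid divider [600.6, -302.7, 52.0]
posttop [683.9, 199.6, 250.0]
posttop [703.8, 166.1, 250.0]
posttop [683.4, 156.4, 250.0]
posttop [666.2, 189.2, 250.0]
foot [747.6, 204.1, 10.0]
foot [763.8, 173.8, 10.0]
foot [692.0, 138.1, 10.0]
foot [657.7, 202.2, 10.0]
peg root~ [676.4, 172.5, 250.0]
tip(top only,z331) [632.5, 151.8, 331.0]
tip tri [632.9, 152.6, 330.1]
posttop scene [665.2, 188.6, 250.0]
posttop scene [686.5, 201.5, 250.0]
posttop scene [703.4, 170.4, 250.0]
posttop scene [683.2, 156.2, 250.0]
root scene [664.7, 174.7, 245.0]
mat [551.8, 69.3, 3.0]
mat [573.9, -162.1, 3.0]
mat [359.7, -182.9, 3.0]
mat [338.0, 48.8, 3.0]
knob px [264.7, 168.1]
knob [610.0, -89.5, 95.0]
cup [776.5, -96.1, 50.0]
reducer [723.6, -17.6, 60.0]
jar [371.7, 257.4, 75.0]
carton [729.5, 297.3, 80.0]
endcap [650.9, 243.3, 42.0]
coupling [515.3, -521.6, 45.0]
flagbase [643.1, -97.8, 25.0]
```

View pics/c4.png

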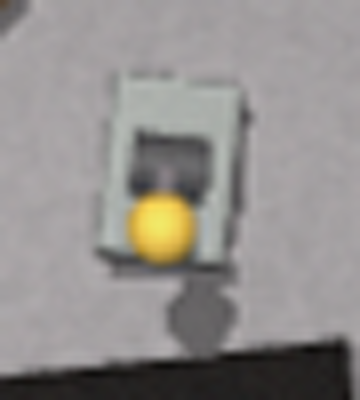

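Request:
apply_moves(commands=[[[0, 0, 0, -0.124, 0], [0, 0, 0, -0.124, 0], [0, 0, 0, -0.124, 0], [0, 0, 0, -0.124, 0], [0, 0, 0, -0.124, 0], [0, 0, 0, -0.124, 0], [0, 0, 0, -0.124, 0], [0, 0, 0, -0.124, 0]]])

```text
t: 0.82
ee_pos: [147.1, -555.6, 205.1]
orientation: [[-0.0, 0.951, -0.309], [0.001, -0.309, -0.951], [-1.0, -0.0, -0.001]]
contact_force: [0.2, 0.2, 0.5]
grip_width: 94.0
```

Request:
apply_moves(commands=[[[0, 0, 0, -0.124, 0], [0, 0, 0, -0.124, 0], [0, 0, 0, -0.124, 0], [0, 0, 0, -0.124, 0], [0, 0, 0, -0.124, 0], [0, 0, 0, -0.124, 0], [0, 0, 0, -0.124, 0], [0, 0, 0, -0.124, 0]]])

```text
t: 1.48
ee_pos: [147.1, -555.6, 205.1]
orientation: [[-0.0, 0.779, 0.627], [0.001, 0.627, -0.779], [-1.0, 0.0, -0.001]]
contact_force: [0.7, 0.0, 0.7]
grip_width: 94.1
```

Request:
apply_moves(commands=[[[0, 0, 0, -0.124, 0], [0, 0, 0, -0.124, 0], [0, 0, 0, -0.124, 0], [0, 0, 0, -0.124, 0], [0, 0, 0, -0.124, 0], [0, 0, 0, 0, 0]]])

```text
t: 1.98
ee_pos: [152.2, -554.8, 205.1]
orientation: [[-0.006, 0.283, 0.959], [-0.0, 0.959, -0.283], [-1.0, -0.002, -0.006]]
contact_force: [-0.6, 0.1, -0.2]
grip_width: 94.2
```

Request:
apply_moves(commands=[[[0, 2.6, 2.2, 0, 0], [0, 2.6, 2.2, 0, 0], [0, 2.6, 2.2, 0, 0], [0, 2.6, 2.2, 0, 0], [0, 2.6, 2.2, 0, 0], [0, 2.6, 2.2, 0, 0], [0, 2.6, 2.2, 0, 0], [0, 2.6, 2.2, 0, 0]]])

```text
t: 2.65
ee_pos: [380.3, -404.2, 203.7]
orientation: [[-0.006, 0.282, 0.959], [-0.001, 0.959, -0.282], [-1.0, -0.003, -0.006]]
contact_force: [-0.6, 0.2, -0.5]
grip_width: 94.2
```

Request:
apply_moves(commands=[[[0, 2.6, 2.2, 0, 0], [0, 2.6, 2.2, 0, 0], [0, 2.6, 2.2, 0, 0], [0, 2.6, 2.2, 0, 0], [0, 2.6, 2.2, 0, 0], [0, 2.6, 2.2, 0, 0], [0, 2.6, 2.2, 0, 0], [0, 0, 0, 0, 0]]])

```text
t: 3.32
ee_pos: [583.1, -270.4, 201.6]
orientation: [[-0.003, 0.277, 0.961], [0.002, 0.961, -0.277], [-1.0, 0.001, -0.004]]
contact_force: [-0.1, -0.2, -0.7]
grip_width: 94.1
```

Run:
```python
from h import *
d=shoot("wrist","1"); print({k:np.round(v,3).tolist() for k,v in arm.sense().items() if k in("ee_pos","orientation","joint_pos")})
```

```text
{'joint_pos': [-0.545, 0.381, 1.356, -0.004, 1.41, -1.833], 'ee_pos': [580.402, -272.247, 201.559], 'orientation': [[-0.007, 0.278, 0.961], [-0.0, 0.961, -0.278], [-1.0, -0.002, -0.006]]}
```

View pics/wrist1.png

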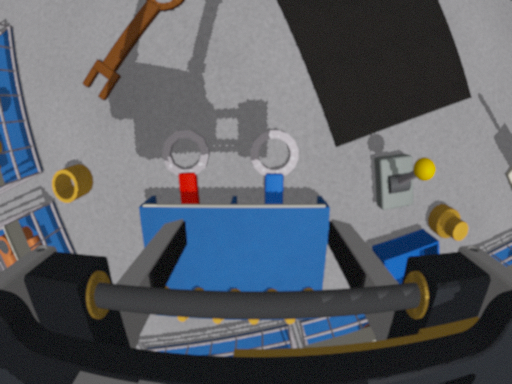

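The wrist view shows the blue eye at about (274,153) with its handle running down to the bay front at (274,203), and the red eye at (186,153).

Run:
```python
from h import *
d=cam("wrist","1")
for n,p,z in(("eye",(274.5,152.5),9),("hand",(273,176),14),("hand2",(273.5,200),14),("bayfront",(274,206),52)):
    print(n,np.round(onz(d,p,z,True),1))
hsv=cv2.cvtColor(d["frame"],cv2.COLOR_RGB2HSV)
cv2.imwrite("pics/c5.png",cv2.cvtColor(cv2.resize(d["frame"][120:220,150:340],None,fx=4,fy=4,interpolation=2),4))
```

```text
eye [ 560.3 -241.9    9. ]
hand [ 588.  -251.8   14. ]
hand2 [ 618.6 -259.5   14. ]
bayfront [ 614.6 -260.    52. ]
```

View pics/c5.png

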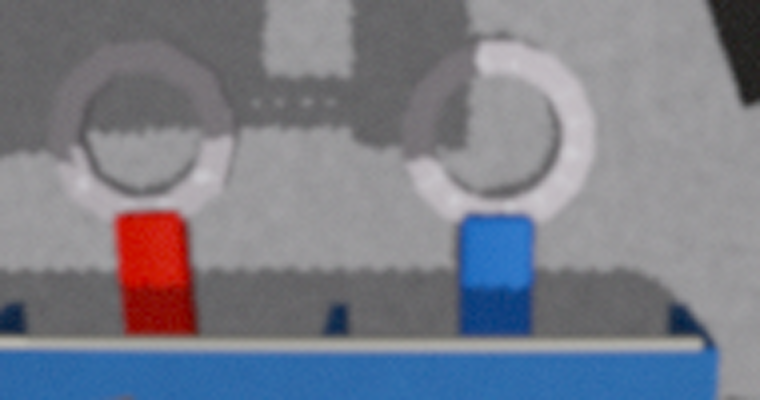

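Request:
apply_moves(commands=[[[2, 1.1, 0.6, 0, 0], [2.5, 1.1, 0.6, 0, 0], [3, 0, 0, 0, 0], [2.5, 0, 0, 0, 0], [0, 0, 0, 0, 0], [0, 0, 0, 0, 0]]])

```text
t: 3.87
ee_pos: [593.7, -257.0, 101.2]
orientation: [[-0.01, 0.283, 0.959], [0.0, 0.959, -0.283], [-1.0, -0.003, -0.01]]
contact_force: [0.0, -0.1, 0.5]
grip_width: 94.1
```

Run:
```python
from h import *
d=shoot("wrist","2"); print({k:np.round(v,3).tolist() for k,v in arm.sense().items() if k in("ee_pos","orientation","joint_pos")})
```

```text
{'joint_pos': [-0.513, 0.454, 1.488, -0.005, 1.204, -1.795], 'ee_pos': [595.131, -257.604, 103.016], 'orientation': [[-0.006, 0.283, 0.959], [-0.002, 0.959, -0.283], [-1.0, -0.003, -0.006]]}
```

View pics/wrist2.png

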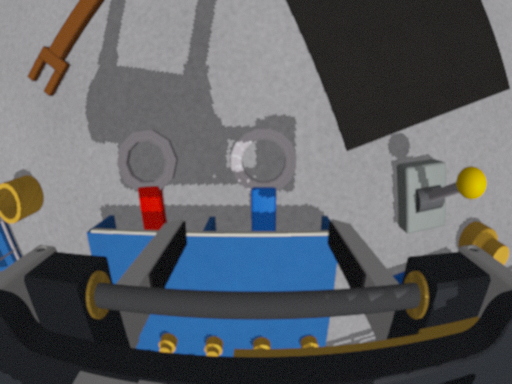

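The wrist view shows the blue eye at (264,158) and its handle at (264,188–230), still between the open fingers.

Run:
```python
from h import *
d=cam("wrist","2")
f=d["frame"];hsv=cv2.cvtColor(f,cv2.COLOR_RGB2HSV);m=cv2.inRange(hsv,(100,120,40),(125,255,255))
for r in(195,205,215,225):
    xs=np.nonzero(m[r,235:295])[0]+235;print(r,xs.min(),xs.max(),np.round(onz(d,((xs.min()+xs.max())/2,r),14,True),1))
print(np.round(onz(d,(264,158.5),9,True),1))
```

```text
195 251 275 [ 591.9 -252.    14. ]
205 251 275 [ 601.2 -254.7   14. ]
215 252 275 [ 610.9 -257.    14. ]
225 252 275 [ 620.7 -259.8   14. ]
[ 559.9 -241.7    9. ]
```

Request:
apply_moves(commands=[[[2.5, 0.2, 0.1, 0, 0], [2.5, 0.2, 0, 0, 0], [2, 0, 0, 0, 0], [1.5, 0, 0, 0, 0], [0.7, 0, 0, 0, 0], [0.6, 0, 0, 0, 0], [0, 0, 0, 0, 0], [0, 0, 0, 0, 0]]])

```text
t: 4.58
ee_pos: [597.8, -254.0, 5.7]
orientation: [[-0.004, 0.283, 0.959], [-0.002, 0.959, -0.283], [-1.0, -0.003, -0.003]]
contact_force: [0.4, 0.2, -0.3]
grip_width: 93.8
```

Request:
apply_moves(commands=[[[0.2, 0, 0, 0, 0.4], [0, 0, 0, 0, 1], [0, 0, 0, 0, 1], [0, 0, 0, 0, 1], [0, 0, 0, 0, 1], [0, 0, 0, 0, 1], [0, 0, 0, 0, 1], [0, 0, 0, 0, 1]]], newtons=35)

```text
t: 5.25
ee_pos: [596.9, -253.2, 2.3]
orientation: [[-0.006, 0.282, 0.959], [-0.001, 0.959, -0.282], [-1.0, -0.003, -0.006]]
contact_force: [0.1, -0.4, -0.5]
grip_width: 44.4
```

Request:
apply_moves(commands=[[[0, 0, 0, 0, 1], [0, 0, 0, 0, 1], [0, 0, 0, 0, 1], [0, 0, 0, 0, 1]]])

```text
t: 5.58
ee_pos: [597.0, -252.8, 2.2]
orientation: [[-0.006, 0.283, 0.959], [-0.0, 0.959, -0.283], [-1.0, -0.002, -0.006]]
contact_force: [-0.0, 1.1, -0.2]
grip_width: 23.5
```

Request:
apply_moves(commands=[[[0, 0, 0, 0, 1], [-0.5, 0, -0.5, 0, 1], [0, 0, -1.5, 0, 1], [0, 0, -2, 0, 1], [0, 0, -2, 0, 1], [0, 0, -2, 0, 1], [0, 0, -2, 0, 1], [0, 0, -2, 0, 1]]])

```text
t: 6.25
ee_pos: [479.7, -218.6, 7.7]
orientation: [[-0.008, 0.282, 0.959], [-0.001, 0.959, -0.282], [-1.0, -0.003, -0.008]]
contact_force: [0.2, -0.7, -3.7]
grip_width: 23.2
```

Request:
apply_moves(commands=[[[0, 0, -2, 0, 1], [0, 0, -2, 0, 1], [0, 0, -1.5, 0, 1], [0, 0, -0.5, 0, 1], [-2, 0, 0, 0, 1], [-2.5, 0, 0, 0, 1], [0, 0, 0, 0, 1], [0, 0, 0, 0, 1]]])

```text
t: 6.92
ee_pos: [425.9, -203.3, 54.3]
orientation: [[-0.003, 0.282, 0.959], [-0.003, 0.959, -0.282], [-1.0, -0.004, -0.002]]
contact_force: [0.5, 0.5, -4.3]
grip_width: 23.6
```

Run:
```python
from h import *
shoot("wrist","3");shoot("scene","3")
d=shoot("top","3"); print({k:np.round(v,3).tolist() for k,v in arm.sense().items() if k in("ee_pos","orientation","joint_pos","grip_width","contact_force")})
```

```text
{'joint_pos': [-0.589, 0.269, 1.947, -0.006, 0.933, -1.87], 'ee_pos': [423.71, -201.739, 52.145], 'orientation': [[-0.009, 0.282, 0.959], [0.0, 0.959, -0.282], [-1.0, -0.002, -0.008]], 'contact_force': [0.012, -0.101, -4.21], 'grip_width': 23.443}
```

View pics/wrist3.png

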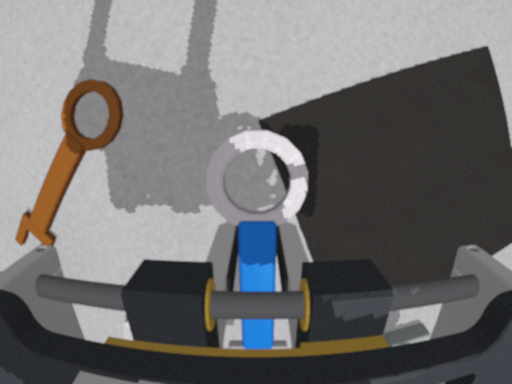

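View pics/scene3.png

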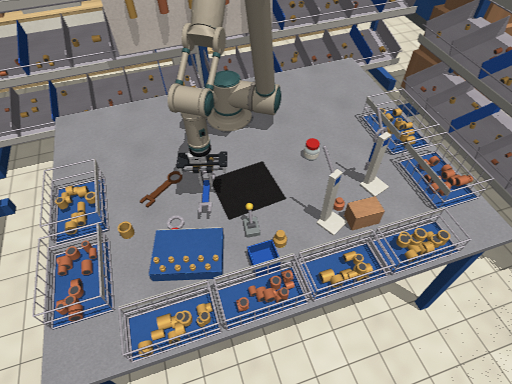

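The scene view shows the spanner clear of the bay and gripped, at about (205,195). Next I'll turn it and carry it to the mat.

Request:
apply_moves(commands=[[[0, 0, 0, 0.124, 1], [0, 0, 0, 0.124, 1], [0, 0, 0, 0.124, 1], [0, 0, 0, 0.124, 1], [0, 0, 0, 0.124, 1], [0, 0, 0, 0.124, 1], [0, 0, 0, 0.124, 1], [0, 0, 0, 0.124, 1]]])

```text
t: 7.73
ee_pos: [423.7, -201.7, 51.9]
orientation: [[-0.009, 0.959, 0.282], [0.001, 0.282, -0.959], [-1.0, -0.008, -0.003]]
contact_force: [0.3, 0.2, -3.3]
grip_width: 23.4
```

Request:
apply_moves(commands=[[[0, 0, 0, 0.124, 1], [0, 0, 0, 0.124, 1], [0, 0.6, -2.5, 0, 1], [0, 0.7, -3, 0, 1], [0, 0.7, -3.5, 0, 1], [0, 0.7, -3.5, 0, 1], [0, 0.7, -3, 0, 1], [0, 0.5, -2, 0, 1]]])

```text
t: 8.4
ee_pos: [454.7, -22.8, 51.6]
orientation: [[-0.009, 0.999, 0.045], [0.001, 0.045, -0.999], [-1.0, -0.009, -0.001]]
contact_force: [-0.5, -1.3, -3.7]
grip_width: 23.4
```

Request:
apply_moves(commands=[[[1.5, 0, 0, 0, 1], [1.5, 0, 0, 0, 1], [0, 0, 0, 0, 1], [0, 0, 0, 0, 1]]])

```text
t: 8.73
ee_pos: [454.1, -25.3, 21.5]
orientation: [[-0.01, 0.999, 0.045], [-0.0, 0.045, -0.999], [-1.0, -0.01, -0.0]]
contact_force: [-0.0, -0.0, -2.9]
grip_width: 23.7
```

Run:
```python
from h import *
shoot("scene","4");print({k:np.round(v,3).tolist() for k,v in arm.sense().items() if k in("ee_pos","orientation","joint_pos","grip_width","contact_force")})
cv2.imwrite("pics/c6.png",cv2.resize(cv2.imread("pics/scene4.png")[120:260,170:330],None,fx=4,fy=4,interpolation=2))
```

```text
{'joint_pos': [-0.207, 0.293, 2.013, -0.003, 0.844, -0.25], 'ee_pos': [455.019, -25.738, 22.305], 'orientation': [[-0.008, 0.999, 0.044], [-0.001, 0.044, -0.999], [-1.0, -0.008, 0.0]], 'contact_force': [-0.457, -0.02, -3.166], 'grip_width': 23.875}
```

View pics/c6.png

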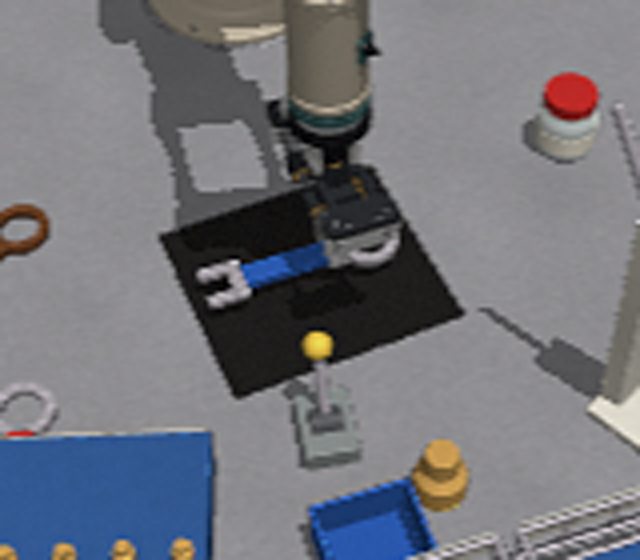

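The crop shows the spanner over the mat, all of it within the edges. I'll lower it and let go.

Request:
apply_moves(commands=[[[0.6, 0, 0, 0, 1], [0.4, 0, 0, 0, 1], [0.3, 0, 0, 0, 1], [0.2, 0, 0, 0, 1], [0.2, 0, 0, 0, 1], [0, 0, 0, 0, 1], [0, 0, 0, 0, 1]]])

```text
t: 9.37
ee_pos: [455.4, -25.8, 5.9]
orientation: [[-0.006, 0.999, 0.044], [-0.001, 0.044, -0.999], [-1.0, -0.006, 0.001]]
contact_force: [0.2, -0.8, -3.4]
grip_width: 23.6
```

Request:
apply_moves(commands=[[[0, 0, 0, 0, 0.7], [0, 0, 0, 0, 0.4], [0, 0, 0, 0, 0.4], [0, 0, 0, 0, 0.4], [0, 0, 0, 0, 0.4], [0, 0, 0, 0, 0.4]]])

```text
t: 9.87
ee_pos: [455.6, -25.8, 6.1]
orientation: [[-0.006, 0.999, 0.045], [-0.001, 0.045, -0.999], [-1.0, -0.006, 0.001]]
contact_force: [0.5, 0.4, 0.0]
grip_width: 55.9
```

Request:
apply_moves(commands=[[[-2, 0, 0, 0, 0.4], [-3, 0, 0, 0, 0.4], [-3, 0, 1, 0, 0.4], [-2, 0, 1.7, 0, 0.4], [0, 0, 1.7, 0, 0.4], [0, 0, 0, 0, 0.4], [0, 0, 0, 0, 0.4]]])

```text
t: 10.45
ee_pos: [457.9, -69.9, 106.1]
orientation: [[-0.006, 0.999, 0.043], [-0.001, 0.043, -0.999], [-1.0, -0.006, 0.0]]
contact_force: [0.2, -0.2, 0.1]
grip_width: 56.6
```

Run:
```python
from h import *
shoot("scene","5");shoot("wrist","5");shoot("top","5");print({k:np.round(v,3).tolist() for k,v in arm.sense().items() if k in("ee_pos","orientation","joint_pos","grip_width","contact_force")})
cv2.imwrite("pics/c7.png",cv2.resize(cv2.imread("pics/scene5.png")[120:260,170:330],None,fx=4,fy=4,interpolation=2))
```

```text
{'joint_pos': [-0.298, 0.196, 1.886, -0.003, 1.067, -0.341], 'ee_pos': [457.108, -68.792, 105.171], 'orientation': [[-0.008, 0.999, 0.045], [-0.0, 0.045, -0.999], [-1.0, -0.008, -0.0]], 'contact_force': [-0.91, 0.535, -0.708], 'grip_width': 56.213}
```

View pics/c7.png

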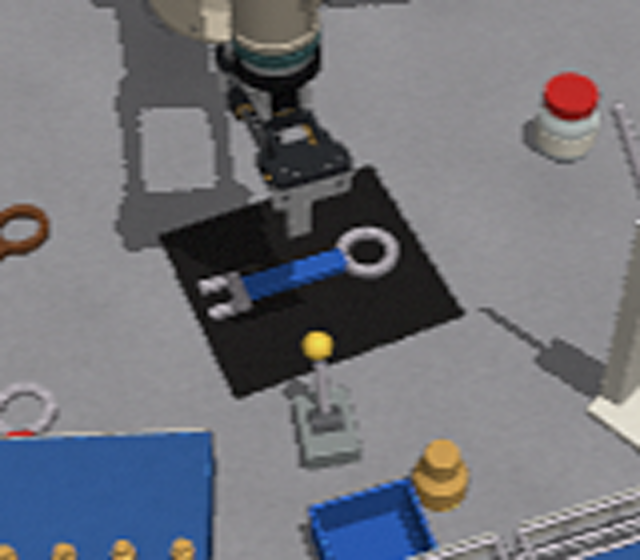

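View pics/wrist5.png

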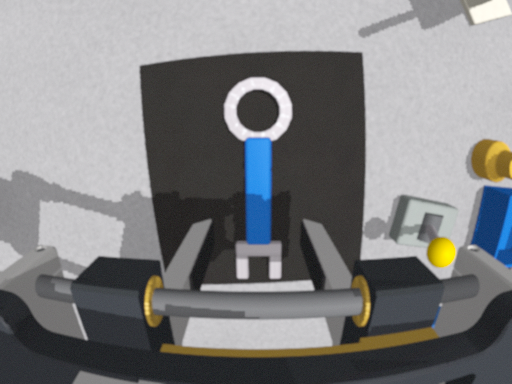

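The spanner lies flat and free on the mat. In the wrist view its eye is at (258,109) and the handle spans (258,140–243).

Run:
```python
from h import *
d=cam("wrist","5")
for p,z in(((258,109),11),((258,139),17),((258.5,190),17),((258.5,242),17)):
    print(np.round(onz(d,p,z,True),1))
```

```text
[453.   10.5  11. ]
[454.3 -16.8  17. ]
[456.9 -64.2  17. ]
[ 459.3 -117.1   17. ]
```

Request:
apply_moves(commands=[[[3, 0, 0, 0, 0.4], [3, 0, 0, 0, 0.4], [2, 0, 0, 0, 0.4], [1.2, 0, 0, 0, 0.4], [0.7, 0, 0, 0, 0.4], [0, 0, 0, 0, 0.4], [0, 0, 0, 0, 0.5], [0, 0, 0, 0, 1]]])

```text
t: 11.27
ee_pos: [458.1, -69.7, 7.6]
orientation: [[-0.005, 0.999, 0.045], [-0.001, 0.045, -0.999], [-1.0, -0.005, 0.001]]
contact_force: [-0.1, -0.5, -0.4]
grip_width: 46.5
```

Request:
apply_moves(commands=[[[0, 0, 0, 0, 1], [0, 0, 0, 0, 1], [0, 0, 0, 0, 1], [0, 0, 0, 0, 1], [0, 0, 0, 0, 1], [0, 0, 0, 0, 1], [0, 0, 0, 0, 1]]], newtons=40)

```text
t: 11.85
ee_pos: [457.8, -69.9, 7.5]
orientation: [[-0.005, 0.999, 0.045], [-0.001, 0.045, -0.999], [-1.0, -0.006, 0.001]]
contact_force: [-0.9, 0.3, 5.6]
grip_width: 23.0
```

Request:
apply_moves(commands=[[[-1, 0, 0, 0, 1], [-2.5, 0, 0, 0, 1], [-4, 0, 0, 0, 1], [-4, 0, 0, 0.113, 1], [-4, 0, 0, 0.113, 1], [-4, 0, 0, 0.113, 1], [-4, 0, 0, 0.113, 1], [-4, 0, 0, 0.113, 1]]])

```text
t: 12.52
ee_pos: [458.0, -69.1, 283.1]
orientation: [[-0.008, 0.865, -0.502], [-0.001, -0.502, -0.865], [-1.0, -0.007, 0.005]]
contact_force: [1.4, -0.0, -3.3]
grip_width: 23.5
```

Request:
apply_moves(commands=[[[-4, 0, 0, 0.113, 1], [-2.5, 0, 0, 0.113, 1], [-1, 0, 0, 0.113, 1], [0, 0, 0, 0.113, 1], [0, 0, 0, 0.115, 1], [0, 0, 0, 0, 1], [0, 0, 0, 0, 1]]])

```text
t: 13.1
ee_pos: [459.1, -69.2, 356.0]
orientation: [[-0.009, 0.467, -0.884], [-0.0, -0.884, -0.467], [-1.0, -0.004, 0.008]]
contact_force: [0.7, -0.1, -3.9]
grip_width: 23.4
```

Run:
```python
from h import *
shoot("wrist","6");print({k:np.round(v,3).tolist() for k,v in arm.sense().items() if k in("ee_pos","orientation","joint_pos","grip_width","contact_force")})
```

```text
{'joint_pos': [-0.297, 0.059, 1.414, -0.003, 1.676, 0.787], 'ee_pos': [459.155, -69.245, 356.036], 'orientation': [[-0.008, 0.467, -0.884], [-0.0, -0.884, -0.467], [-1.0, -0.004, 0.008]], 'contact_force': [0.147, 0.963, -3.852], 'grip_width': 23.733}
```

View pics/wrist6.png

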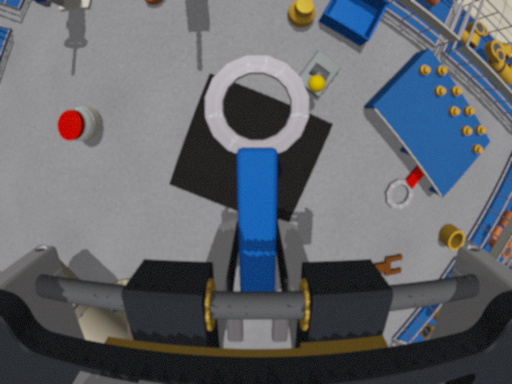

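The spanner is held with its eye at wrist pixel (258,105). Next I'll move over the rod tip.

Run:
```python
from h import *
d=cam("wrist","6")
for z in(355,358,361):print(np.round(onz(d,(258,105),z,True),1))
```

```text
[529.9 -33.  355. ]
[529.9 -33.  358. ]
[529.8 -33.  361. ]
```

Request:
apply_moves(commands=[[[0, -1, -1.5, 0, 1], [0, -2, -3, 0, 1], [0, -2, -3, 0, 1], [0, -2, -3, 0, 1], [0, -2, -3, 0, 1], [0, -1, -1.5, 0, 1], [0, 0, 0, 0, 1], [0, 0, 0, 0, 1]]])

```text
t: 13.82
ee_pos: [545.9, 89.5, 355.0]
orientation: [[-0.009, 0.468, -0.884], [-0.002, -0.884, -0.468], [-1.0, -0.003, 0.009]]
contact_force: [-0.0, 0.0, -3.3]
grip_width: 23.5
```

Run:
```python
from h import *
shoot("wrist","7");shoot("top","7");shoot("scene","7");print({k:np.round(v,3).tolist() for k,v in arm.sense().items() if k in("ee_pos","orientation","joint_pos","grip_width","contact_force")})
cv2.imwrite("pics/c8.png",cv2.resize(cv2.imread("pics/top7.png")[100:220,100:260],None,fx=4,fy=4,interpolation=2))
cv2.imwrite("pics/c9.png",cv2.resize(cv2.imread("pics/scene7.png")[90:230,270:410],None,fx=4,fy=4,interpolation=2))
```

```text
{'joint_pos': [0.035, 0.201, 1.245, -0.002, 1.703, 1.123], 'ee_pos': [545.377, 87.876, 356.108], 'orientation': [[-0.007, 0.464, -0.886], [-0.002, -0.886, -0.464], [-1.0, -0.002, 0.007]], 'contact_force': [-0.342, -0.663, -3.19], 'grip_width': 23.766}
```

View pics/wrist7.png

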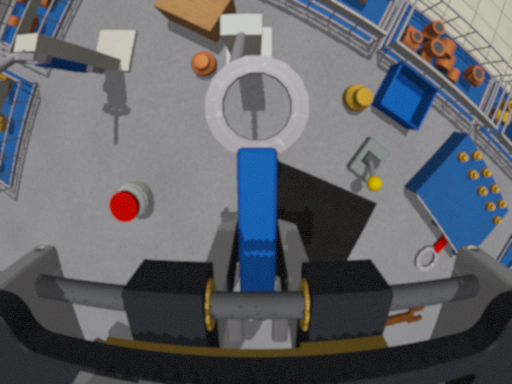

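View pics/c8.png

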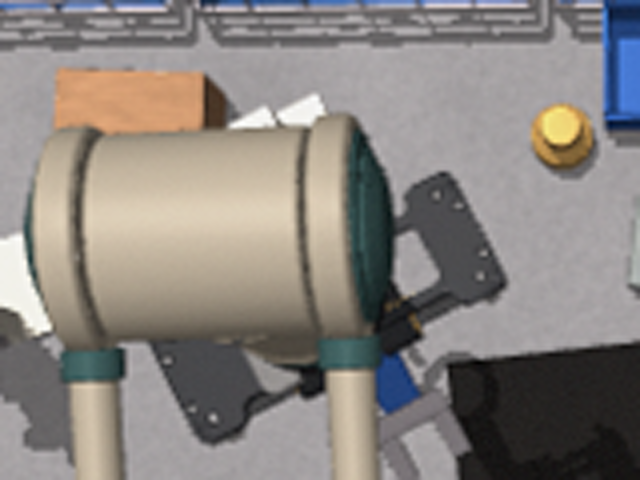

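View pics/c9.png

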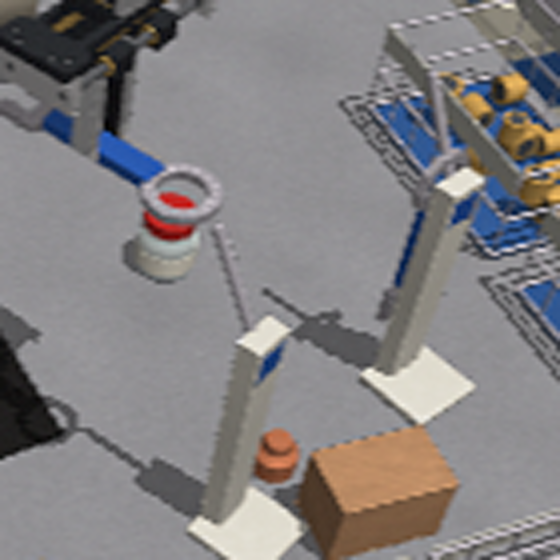

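The wrist view shows the rod at about (238,35–50), just beyond the ring and to the left of its centre line. The scene view agrees that the eye is short of the tip.

Run:
```python
from h import *
cv2.imwrite("pics/c10.png",cv2.resize(cv2.imread("pics/wrist7.png")[0:130,190:330],None,fx=4,fy=4,interpolation=2))
d=cam("wrist","7")
for n,P in(("tip",(632.7,152.2,331)),("root",(674.8,172.8,245)),("eye",(616.2,124.1,358))):print(n,proj(d,P,True))
```

```text
tip [234.43439627  67.8141229 ]
root [242.94805872  34.78582968]
eye [260.14330634 106.90200149]
```

View pics/c10.png

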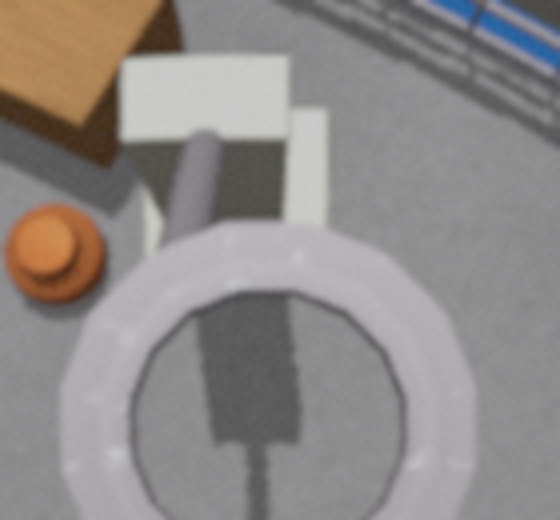

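Request:
apply_moves(commands=[[[0, -0.6, -0.9, 0, 1], [0, -0.7, -1, 0, 1], [0, -0.5, -0.9, 0, 1], [0, 0, 0, 0, 1], [0, 0, 0, 0, 1], [0, 0, 0, 0, 1]]])

```text
t: 14.47
ee_pos: [562.4, 117.8, 355.9]
orientation: [[-0.007, 0.465, -0.885], [-0.002, -0.885, -0.465], [-1.0, -0.002, 0.007]]
contact_force: [-0.5, -0.3, -3.4]
grip_width: 23.3
```

Run:
```python
from h import *
shoot("wrist","8");shoot("scene","8");print({k:np.round(v,3).tolist() for k,v in arm.sense().items() if k in("ee_pos","orientation","joint_pos","grip_width","contact_force")})
cv2.imwrite("pics/c11.png",np.hstack([cv2.resize(cv2.imread("pics/wrist8.png")[20:170,190:330],(390,420),interpolation=2),cv2.resize(cv2.imread("pics/scene8.png")[120:260,280:410],(390,420),interpolation=2)]))
```

```text
{'joint_pos': [0.086, 0.236, 1.198, -0.001, 1.714, 1.173], 'ee_pos': [562.243, 117.645, 356.105], 'orientation': [[-0.007, 0.465, -0.885], [-0.001, -0.885, -0.465], [-1.0, -0.002, 0.007]], 'contact_force': [-0.812, 0.955, -3.55], 'grip_width': 23.515}
```

View pics/c11.png

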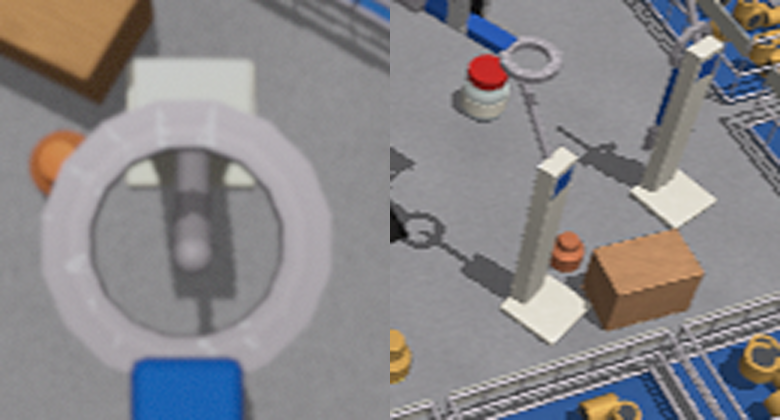

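The wrist crop shows the rod tip centred in the bore, with the rod running straight back along the tool axis. I'll lower the eye along the slant.

Request:
apply_moves(commands=[[[1.3, 0, 0, 0, 1], [1.3, 0, 0, 0, 1], [1, 0, -0.55, 0, 1], [1, 0, -0.55, 0, 1], [1, 0, -0.55, 0, 1], [0, 0, 0, 0, 1], [0, 0, 0, 0, 1]]])

```text
t: 15.15
ee_pos: [576.7, 125.5, 299.1]
orientation: [[-0.008, 0.465, -0.885], [-0.001, -0.885, -0.465], [-1.0, -0.003, 0.008]]
contact_force: [0.1, -0.3, -3.1]
grip_width: 23.3
```

Run:
```python
from h import *
shoot("wrist","9");shoot("scene","9");print({k:np.round(v,3).tolist() for k,v in arm.sense().items() if k in("ee_pos","orientation","joint_pos","grip_width","contact_force")})
cv2.imwrite("pics/c12.png",np.hstack([cv2.resize(cv2.imread("pics/wrist9.png")[20:170,190:330],(390,420),interpolation=2),cv2.resize(cv2.imread("pics/scene9.png")[120:260,280:410],(390,420),interpolation=2)]))
```

```text
{'joint_pos': [0.097, 0.268, 1.286, -0.001, 1.593, 1.184], 'ee_pos': [576.997, 125.447, 300.396], 'orientation': [[-0.006, 0.465, -0.885], [-0.001, -0.885, -0.465], [-1.0, -0.002, 0.006]], 'contact_force': [-0.104, 1.021, -3.601], 'grip_width': 23.413}
```

View pics/c12.png

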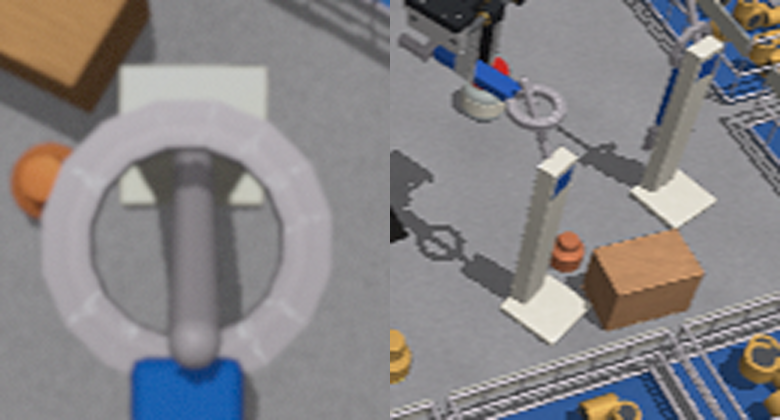

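The rod is through the eye, so I'll go on down it.

Request:
apply_moves(commands=[[[1, 0, -0.56, 0, 1], [1, 0, -0.56, 0, 1], [1, 0, -0.56, 0, 1], [0.8, 0, -0.45, 0, 1], [0.3, 0, -0.15, 0, 1], [0, 0, 0, 0, 1], [0, 0, 0, 0, 1]]])

```text
t: 15.83
ee_pos: [596.6, 136.0, 258.4]
orientation: [[-0.007, 0.465, -0.885], [-0.001, -0.885, -0.465], [-1.0, -0.002, 0.007]]
contact_force: [-0.6, -1.0, -3.9]
grip_width: 23.6
```

Run:
```python
from h import *
shoot("wrist","10");shoot("scene","10");print({k:np.round(v,3).tolist() for k,v in arm.sense().items() if k in("ee_pos","orientation","joint_pos","grip_width","contact_force")})
cv2.imwrite("pics/c13.png",np.hstack([cv2.resize(cv2.imread("pics/wrist10.png")[20:170,190:330],(390,420),interpolation=2),cv2.resize(cv2.imread("pics/scene10.png")[120:260,280:410],(390,420),interpolation=2)]))
```

```text
{'joint_pos': [0.111, 0.313, 1.32, -0.0, 1.515, 1.198], 'ee_pos': [596.756, 135.961, 259.324], 'orientation': [[-0.006, 0.465, -0.885], [-0.001, -0.885, -0.465], [-1.0, -0.002, 0.005]], 'contact_force': [-1.241, -0.13, -3.472], 'grip_width': 23.544}
```

View pics/c13.png

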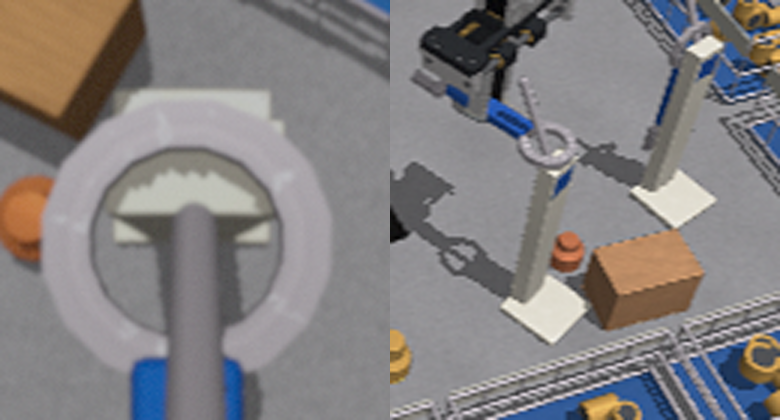

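Request:
apply_moves(commands=[[[0.2, 0, 0.3, 0, 1], [0.1, 0, 0.3, 0, 1], [0, 0, 0, 0, 1], [0, 0, 0, 0, 0.3], [0, 0, 0, 0, 0.2], [0, 0, 0, 0, 0.2], [0, 0, 0, 0, 0.2], [0, 0, 0, 0, 0.2]]])

```text
t: 16.6
ee_pos: [591.5, 133.3, 256.4]
orientation: [[-0.005, 0.465, -0.885], [-0.001, -0.885, -0.465], [-1.0, -0.002, 0.005]]
contact_force: [0.3, -0.2, 0.4]
grip_width: 53.3
```

Request:
apply_moves(commands=[[[0, 0, 0, 0, 0.2], [0, 0, 0, 0, 0.2], [0, 0, 0, 0, 0.2], [0, 0, 0, 0, 0.2], [0, 0, 0, 0, 0.2], [0, 0, 0, 0, 0.2], [0, 0, 0, 0, 0.2], [0, 0, 0, 0, 0.2]]])

```text
t: 17.27
ee_pos: [591.2, 133.2, 255.9]
orientation: [[-0.006, 0.465, -0.885], [-0.001, -0.885, -0.465], [-1.0, -0.002, 0.006]]
contact_force: [-0.8, -0.6, 0.5]
grip_width: 75.3
```

Run:
```python
from h import *
shoot("wrist","11");shoot("scene","11");print({k:np.round(v,3).tolist() for k,v in arm.sense().items() if k in("ee_pos","orientation","joint_pos","grip_width","contact_force")})
cv2.imwrite("pics/c14.png",np.hstack([cv2.resize(cv2.imread("pics/wrist11.png")[20:170,190:330],(390,420),interpolation=2),cv2.resize(cv2.imread("pics/scene11.png")[120:260,280:410],(390,420),interpolation=2)]))
```

```text
{'joint_pos': [0.107, 0.305, 1.339, -0.0, 1.504, 1.195], 'ee_pos': [591.253, 133.207, 255.9], 'orientation': [[-0.006, 0.465, -0.885], [-0.001, -0.885, -0.465], [-1.0, -0.002, 0.006]], 'contact_force': [0.093, -0.674, 0.867], 'grip_width': 74.889}
```

View pics/c14.png

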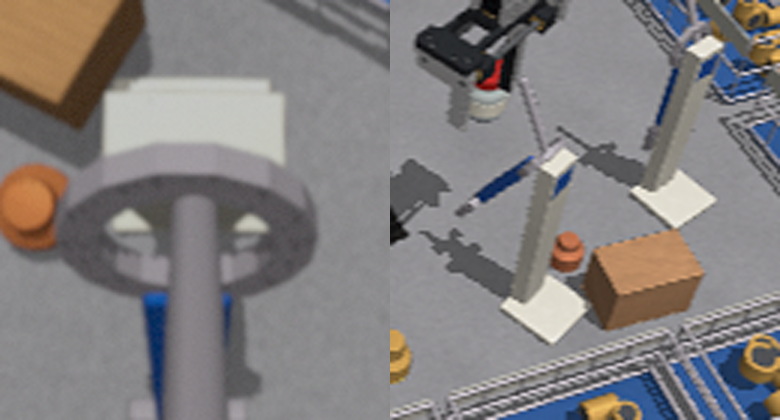

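The spanner has swung partly down (handle about 45° in the scene crop). I'll back away and see whether it has settled.

Request:
apply_moves(commands=[[[0, 0, 1, 0, 0.2], [-1, 0, 2, 0, 0.2], [-1, 0, 2, 0, 0.2], [-1, 0, 2, 0, 0.2], [0, 0, 2, 0, 0.2], [0, 0, 0, 0, 0.2], [0, 0, 0, 0, 0.2]]])

```text
t: 17.95
ee_pos: [511.0, 91.1, 287.1]
orientation: [[-0.005, 0.464, -0.886], [-0.001, -0.886, -0.464], [-1.0, -0.002, 0.005]]
contact_force: [0.2, -0.4, -0.7]
grip_width: 75.3
```

Run:
```python
from h import *
shoot("wrist","12");shoot("scene","12");print({k:np.round(v,3).tolist() for k,v in arm.sense().items() if k in("ee_pos","orientation","joint_pos","grip_width","contact_force")})
cv2.imwrite("pics/c15.png",np.hstack([cv2.resize(cv2.imread("pics/wrist12.png")[0:150,190:330],(390,420),interpolation=2),cv2.resize(cv2.imread("pics/scene12.png")[120:260,280:410],(390,420),interpolation=2)]))
```

```text
{'joint_pos': [0.043, 0.16, 1.462, -0.001, 1.526, 1.131], 'ee_pos': [512.126, 91.547, 286.372], 'orientation': [[-0.006, 0.465, -0.885], [-0.001, -0.886, -0.465], [-1.0, -0.002, 0.005]], 'contact_force': [0.285, -0.087, 0.391], 'grip_width': 75.1}
```

View pics/c15.png

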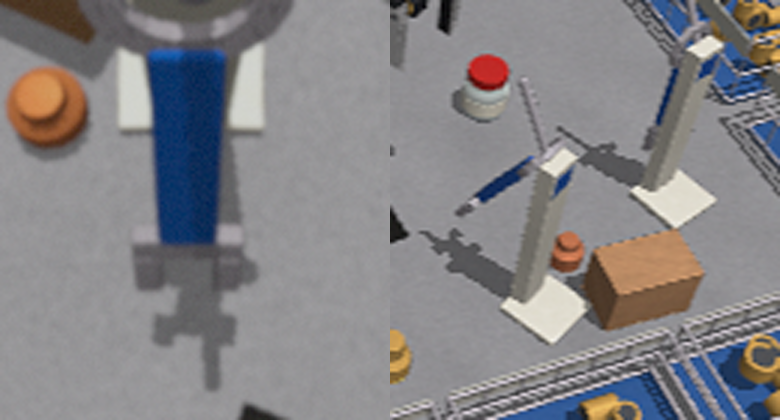

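The spanner hasn't moved: the handle is still about 45° out, caught by friction, and not yet hanging freely. I'll measure where the jaw is before nudging it.

Run:
```python
from h import *
shoot("wrist","13");shoot("scene","13");w=cam("wrist","13");s=cam("scene","13")
a=cv2.imread("pics/scene12.png").astype(int);b=cv2.imread("pics/scene13.png").astype(int)
print("diff",np.abs(a-b)[120:260,280:350].max())
def tri2(d1,p1,d2,p2):
    o1,v1=ray(d1,p1,True);o2,v2=ray(d2,p2);v1/=np.linalg.norm(v1);v2/=np.linalg.norm(v2)
    t=np.linalg.lstsq(np.stack([v1,-v2],1),o2-o1,rcond=None)[0];A=o1+v1*t[0];B=o2+v2*t[1];return np.round((A+B)/2,1),round(np.linalg.norm(A-B),1)
print("jaw",tri2(w,(257.5,95),s,(305,189.5)))
cv2.imwrite("pics/c16.png",np.hstack([cv2.resize(cv2.imread("pics/scene13.png")[150:230,290:350],(450,600),interpolation=2),cv2.resize(cv2.imread("pics/scene13.png")[120:180,350:410],(350,600))]))
```

```text
diff 65
jaw (array([598.1, 133.2,  88. ]), np.float64(7.5))
```

View pics/c16.png

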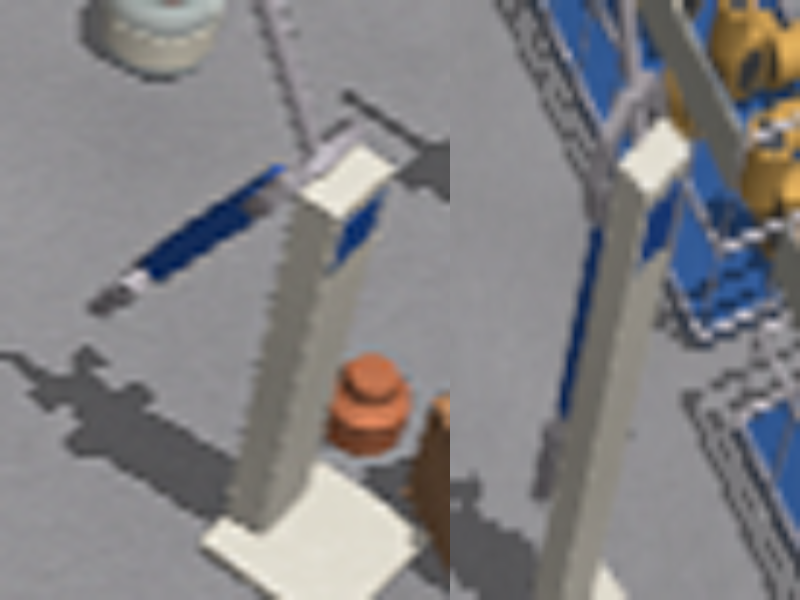

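View pics/wrist13.png

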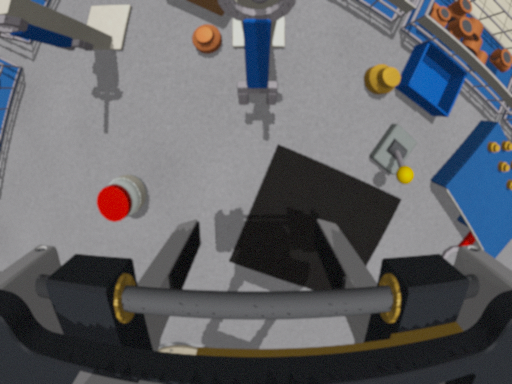

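Request:
apply_moves(commands=[[[0, 0, 0, 0, 0.2], [0, 0, 0, 0, 0.2], [0, 0, 0, 0, 0.2], [0, 0, 0, 0, 0.2], [0, 0, 0, 0, 0.2], [0, 0, 0, 0, 0.2], [0, 0, 0, 0, 0.2], [0, 0, 0, 0, 0.2]]])

```text
t: 18.82
ee_pos: [511.7, 91.4, 286.5]
orientation: [[-0.006, 0.465, -0.885], [-0.001, -0.885, -0.465], [-1.0, -0.002, 0.006]]
contact_force: [0.0, 0.3, 0.2]
grip_width: 75.3
```

Run:
```python
from h import *
shoot("wrist","14");shoot("scene","14")
ims=[cv2.resize(cv2.imread(f"pics/scene{i}.png")[145:225,285:345],(260,347),interpolation=2) for i in(11,12,14)]
wi=[cv2.resize(cv2.imread(f"pics/wrist{i}.png")[0:110,190:330],(390,220),interpolation=2) for i in(12,14)]
cv2.imwrite("pics/c17.png",np.vstack([np.hstack(ims),np.hstack(wi)]))
```

```text
(no output)
```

View pics/c17.png

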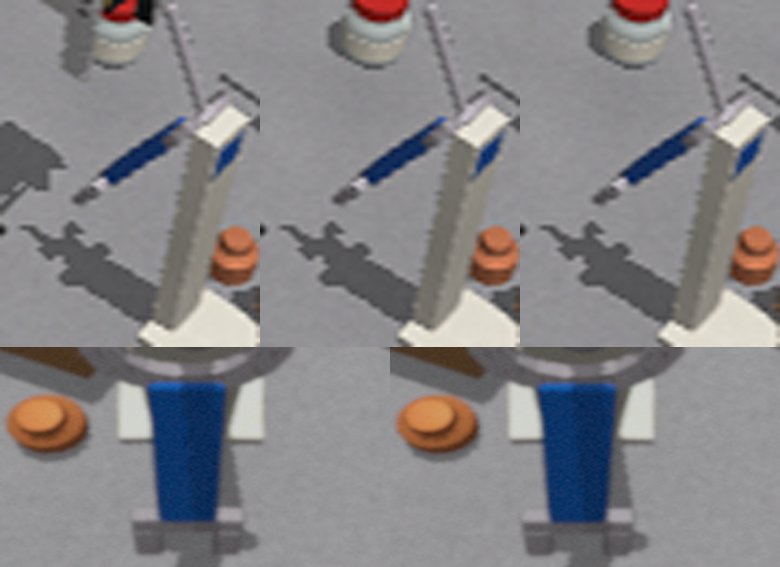

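Run:
```python
from h import *
w=cam("wrist","14");s=cam("scene","14");t=cam("top","0")
root=np.array([674.8,172.8,245]);n=np.array([-.885,-.465,0]);m=np.array([.465,-.885,0])
def pl(d,p,f=False,off=0):
    o,v=ray(d,p,f);q=o+v*((root+m*off-o)@m)/(v@m);return np.round([(q-root)@n,q[2]],1)
c=lambda x,y:(285+(x-520)*60/260-.4,145+y*80/347-.4)
for nme,p in(("jaw tip",(598,198)),("jaw/handle",(632,184)),("handle eye end",(706,120)),("rodtip",(692,6))):print(nme,pl(s,c(*p)))
f=lambda x,y:(350+(x-450)*60/350-.4,120+y/10-.4)
# wrist rays: jaw tip & handle start, constrained height
for nme,p in(("jawtip",(190+186*140/390,555/2-347/2)),("jaw/handle",(190+188*140/390,(522-347)/2)),("handle eye end",(190+188*140/390,(385-347)/2))):
    o,v=ray(w,p,True);print(nme,[ (z,np.round((onz(w,p,z,True)-root)@n,1)) for z in(240,220,200,180,160,140,120,100)])
```

```text
jaw tip [100.2  72.8]
jaw/handle [ 69.5 117.4]
handle eye end [ 16.  237.3]
rodtip [ 45.5 334.6]
jawtip [(240, np.float64(100.4)), (220, np.float64(99.7)), (200, np.float64(99.0)), (180, np.float64(98.4)), (160, np.float64(97.7)), (140, np.float64(97.0)), (120, np.float64(96.3)), (100, np.float64(95.7))]
jaw/handle [(240, np.float64(87.8)), (220, np.float64(86.0)), (200, np.float64(84.2)), (180, np.float64(82.4)), (160, np.float64(80.6)), (140, np.float64(78.8)), (120, np.float64(77.0)), (100, np.float64(75.3))]
handle eye end [(240, np.float64(33.2)), (220, np.float64(26.5)), (200, np.float64(19.9)), (180, np.float64(13.3)), (160, np.float64(6.7)), (140, np.float64(0.1)), (120, np.float64(-6.6)), (100, np.float64(-13.2))]
```

Run:
```python
from h import *
s=cam("scene","14");t=cam("top","0")
g=lambda x,y:(50+x/4-.4,110+y/4-.4)
tip=onz(t,g(45,340),331);c1=onz(t,g(40,260),250);c2=onz(t,g(100,235),250);c3=onz(t,g(106,266),250);print(tip,c1,c2,c3)
ft=[onz(t,g(*p),10) for p in((222,195),(253,290))];print(ft)
# post front edge from c1..c2 is back; front lower edge = back + 22 toward tip
e=(c2-c1);e/=np.linalg.norm(e);n=np.array([-e[1],e[0],0]); n*=np.sign(n@(tip-c1));mid=(c1+c2)/2+n*22*1
# sides: centre post width 40
print("width",np.linalg.norm(c2-c1));root=mid.copy();root[2]=245
m=np.array([-n[1],n[0],0]);print("n",n,"tip rel",(tip-root)@n,(tip-root)@m)
root=root+m*((tip-root)@m)
def pl(d,p):
    o,v=ray(d,p);q=o+v*((root-o)@m)/(v@m);return np.round([(q-root)@n,q[2]],1)
f=lambda x,y:(350+(x-450)*60/350-.4,120+y/10-.4)
for k,p in(("hand top",(598,230)),("hand bot",(568,415)),("jaw",(543,495))):print(k,pl(s,f(*p)),'top cam?')
T=[("handle dark",(95,300)),("jaw",(190,300))]
for k,p in T:
    o,v=ray(t,g(*p));q=o+v*((root-o)@m)/(v@m);print(k,(q-root)@n,q[2])
```

```text
[524.17450029 400.62275808 331.        ] [581.03220235 439.15552589 250.        ] [596.71563358 400.89882254 250.        ] [576.66896255 396.64818346 250.        ]
[array([656.20791714, 401.56499105,  10.        ]), array([582.29720404, 376.61525428,  10.        ])]
width 41.346648790795115
n [-0.92526733 -0.37931566 -0.        ] tip rel 45.22465631485305 -6.587229784377516
hand top [ 13.8 194.6] top cam?
hand bot [  9.3 101. ] top cam?
jaw [15.3 50.4] top cam?
handle dark 9.419342458933862 222.38523695819345
jaw -8.786471792563905 21.365783343434714
```

The jam is static. The planar fit puts the handle about 25° off vertical, where the spanner on the full hook hangs vertical and close to its post. I'll take a close look at the ring from above.

Request:
apply_moves(commands=[[[-1.4, 0, -2, 0, 0.2], [0, 0, -2.5, 0, 0.2], [0, 0, -2.5, 0, 0.2], [0, 0, -1, 0, 0.2], [0, 0, 0, 0, 0.2], [0, 0, 0, 0, 0.2]]])

```text
t: 19.42
ee_pos: [582.0, 128.4, 299.3]
orientation: [[-0.009, 0.465, -0.885], [-0.002, -0.885, -0.465], [-1.0, -0.002, 0.009]]
contact_force: [-0.5, -0.4, -0.1]
grip_width: 74.8
```

Run:
```python
from h import *
shoot("wrist","15");shoot("top","15")
cv2.imwrite("pics/c18.png",cv2.resize(cv2.imread("pics/wrist15.png")[20:200,170:350],(600,600),interpolation=2))
print(arm.sense()["ee_pos"])
```

```text
[581.47606773 128.0709464  299.94563716]
```

View pics/c18.png

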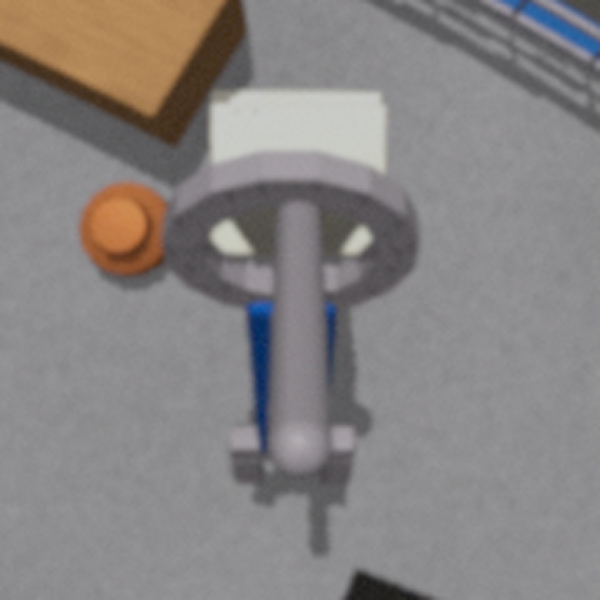

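In the crop the eye is home: its top bar is on the post's front edge and on the rod root, around (300,180). The handle is stuck about 30° from vertical by friction at those two contacts. The gripper's body would hit the rod if I pushed the jaw inwards. So I'll put the closed fingertips behind the ring's top bar, above the post, and ease it outwards, which swings the handle down.

Request:
apply_moves(commands=[[[-3, 0, 0, 0, 0.6], [-3, 0, 0, 0, 1], [-1, 0.1, -2, 0, 1], [0, 0.2, -3, 0, 1], [0, 0, -3, 0, 1], [0, 0, -3, 0, 1], [0, 0, -2.3, 0, 1], [0, 0, 0, 0, 1]]])

```text
t: 20.18
ee_pos: [704.7, 188.9, 366.4]
orientation: [[-0.008, 0.465, -0.885], [-0.001, -0.885, -0.465], [-1.0, -0.003, 0.007]]
contact_force: [-0.5, -0.6, -0.7]
grip_width: 25.3
```

Request:
apply_moves(commands=[[[2, 0, 0, 0, 1], [2.5, 0, 0, 0, 1], [2.5, 0, 0, 0, 1], [1.5, 0, 0, 0, 1], [0, 0, 0, 0, 1], [0, 0, 0, 0, 1]]])

```text
t: 20.68
ee_pos: [700.3, 186.9, 284.4]
orientation: [[-0.008, 0.464, -0.886], [-0.002, -0.886, -0.464], [-1.0, -0.002, 0.008]]
contact_force: [0.4, 0.3, 0.5]
grip_width: 0.7
```

Run:
```python
from h import *
shoot("wrist","16");shoot("scene","16")
cv2.imwrite("pics/c19.png",np.hstack([cv2.resize(cv2.imread("pics/wrist16.png")[100:384,110:400],(400,400)),cv2.resize(cv2.imread("pics/scene16.png")[120:240,280:400],(400,400),interpolation=2)]))
p=arm.sense()["ee_pos"];print(p,(p-np.array([674.8,172.8,245]))@np.array([-.885,-.465,0]))
```

```text
[701.78498182 187.35681067 286.47965232] -30.650625867487722
```

View pics/c19.png

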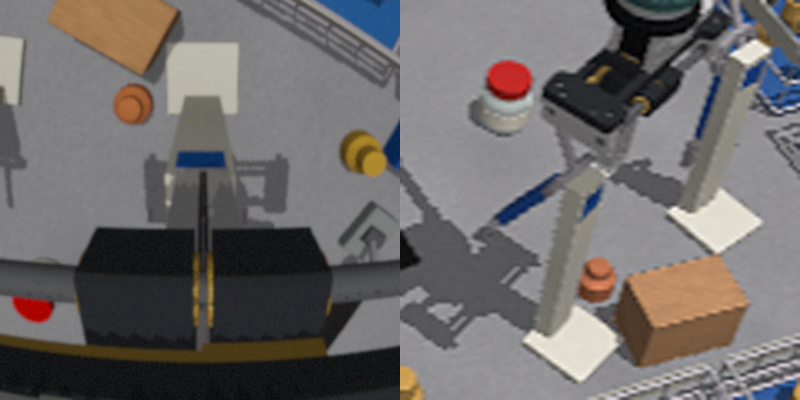

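Request:
apply_moves(commands=[[[1.2, 0, 0, 0, 1], [1, 0, 0, 0, 1], [0.5, 0, 0, 0, 1], [0, 0, 0, 0, 1], [0, 0, 0.2, 0, 1], [0, 0, 0.2, 0, 1], [0, 0, 0.2, 0, 1], [0, 0, 0, 0, 1]]])

```text
t: 21.45
ee_pos: [696.1, 184.7, 257.9]
orientation: [[-0.006, 0.465, -0.885], [-0.001, -0.886, -0.465], [-1.0, -0.002, 0.005]]
contact_force: [-0.3, 0.2, 0.1]
grip_width: 0.7
```

Request:
apply_moves(commands=[[[0, 0, 0.1, 0, 1], [0, 0, 0.1, 0, 1], [0, 0, 0.1, 0, 1], [0, 0, 0.1, 0, 1]]])

```text
t: 21.78
ee_pos: [692.6, 183.0, 257.2]
orientation: [[-0.006, 0.465, -0.885], [-0.001, -0.885, -0.465], [-1.0, -0.002, 0.006]]
contact_force: [0.3, -0.8, 0.4]
grip_width: 0.3
```

Request:
apply_moves(commands=[[[0, 0, 0.1, 0, 1], [0, 0, 0.1, 0, 1], [0, 0, 0.1, 0, 1]]])

```text
t: 22.03
ee_pos: [690.2, 181.8, 257.2]
orientation: [[-0.006, 0.465, -0.885], [-0.001, -0.885, -0.465], [-1.0, -0.002, 0.006]]
contact_force: [1.7, 0.9, -0.3]
grip_width: 0.8
```

Request:
apply_moves(commands=[[[0, 0, 0.1, 0, 1], [0, 0, 0.1, 0, 1], [0, 0, 0, 0, 1]]])

```text
t: 22.28
ee_pos: [689.6, 181.4, 257.6]
orientation: [[-0.003, 0.465, -0.885], [0.0, -0.885, -0.465], [-1.0, -0.002, 0.002]]
contact_force: [4.0, 2.0, -1.5]
grip_width: 0.5
```

Request:
apply_moves(commands=[[[0, 0, 0.1, 0, 1], [0, 0, 0.1, 0, 1], [0, 0, 0, 0, 1]]])

```text
t: 22.53
ee_pos: [689.3, 181.2, 257.8]
orientation: [[0.0, 0.465, -0.885], [0.002, -0.885, -0.465], [-1.0, -0.001, -0.001]]
contact_force: [7.5, 4.2, -1.1]
grip_width: 0.4
```

Run:
```python
from h import *
shoot("scene","17")
cv2.imwrite("pics/c20.png",cv2.resize(cv2.imread("pics/scene17.png")[120:240,280:400],(480,480),interpolation=2))
```

```text
(no output)
```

View pics/c20.png

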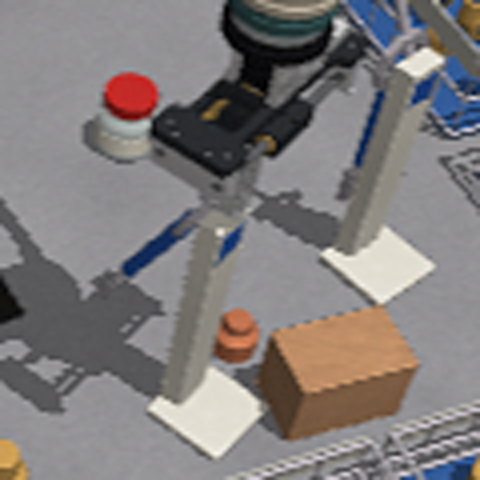

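The push reaches 8.6 N with no rotation, because the bar is pinched against the rod. I'll keep this light contact, draw upwards so that friction rolls the bar, and watch what happens.

Request:
apply_moves(commands=[[[-0.3, 0, 0.1, 0, 1], [-0.3, 0, 0, 0, 1], [-0.3, 0, 0, 0, 1], [-0.3, 0, 0, 0, 1], [0, 0, 0, 0, 1]]])

```text
t: 23.0
ee_pos: [685.0, 178.9, 269.7]
orientation: [[-0.008, 0.465, -0.885], [-0.002, -0.885, -0.465], [-1.0, -0.002, 0.008]]
contact_force: [0.7, -0.2, 0.1]
grip_width: 0.6
```

Run:
```python
from h import *
shoot("scene","18")
cv2.imwrite("pics/c21.png",cv2.resize(cv2.imread("pics/scene18.png")[120:240,280:400],(480,480),interpolation=2))
```

```text
(no output)
```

View pics/c21.png

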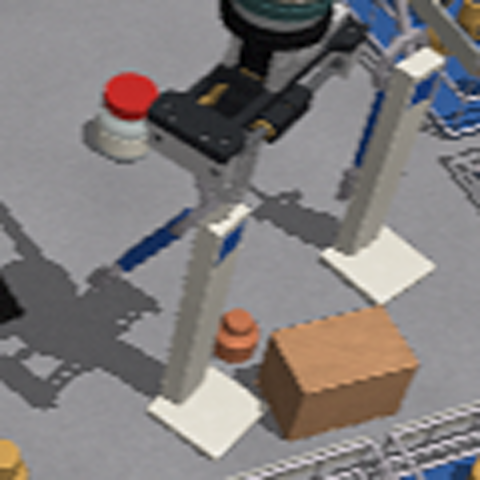

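The fingertip slid over the top of the bar without turning the spanner. Next I'll push the jaw inwards from outside as far as the gripper's body allows beside the rod tip (about 15 mm). First I back off over the top and turn the wrist half round, so the camera faces away.

Request:
apply_moves(commands=[[[-2.5, 0, -0.5, 0, 0.68], [-4, 0, 0, 0, 0.68], [-3.5, 0, 0, 0, 0.68], [0, 0, 3, 0, 0.68], [0, 0, 4, 0, 0.68], [0, 0, 4, 0, 0.68], [0, 0, 4, 0, 0.68], [0, 0, 1.5, 0, 0.68]]])

```text
t: 23.72
ee_pos: [539.0, 103.1, 371.6]
orientation: [[-0.009, 0.464, -0.886], [-0.003, -0.886, -0.464], [-1.0, -0.002, 0.009]]
contact_force: [0.3, 0.3, 1.4]
grip_width: 30.3
```

Request:
apply_moves(commands=[[[0, 0, 0, -0.121, 0.68], [0, 0, 0, -0.121, 0.68], [0, 0, 0, -0.121, 0.68], [0, 0, 0, -0.121, 0.68], [0, 0, 0, -0.121, 0.68], [0, 0, 0, -0.121, 0.68], [0, 0, 0, -0.121, 0.68], [0, 0, 0, -0.121, 0.68]]])

```text
t: 24.38
ee_pos: [543.7, 104.7, 370.4]
orientation: [[-0.008, 0.994, -0.113], [-0.002, -0.113, -0.994], [-1.0, -0.007, 0.003]]
contact_force: [0.2, 0.3, -0.5]
grip_width: 30.0
```

Request:
apply_moves(commands=[[[0, 0, 0, -0.121, 0.68], [0, 0, 0, -0.121, 0.68], [0, 0, 0, -0.121, 0.68], [0, 0, 0, -0.121, 0.68], [0, 0, 0, -0.121, 0.68], [0, 0, 0, -0.121, 0.68], [0, 0, 0, -0.121, 0.68], [0, 0, 0, -0.121, 0.68]]])

```text
t: 25.05
ee_pos: [543.7, 104.7, 370.4]
orientation: [[-0.008, 0.657, 0.754], [-0.002, 0.754, -0.657], [-1.0, -0.006, -0.005]]
contact_force: [0.3, -0.1, -1.0]
grip_width: 29.9
```

Request:
apply_moves(commands=[[[0, 0, 0, -0.121, 0.68], [0, 0, 0, -0.121, 0.68], [0, 0, 0, -0.121, 0.68], [0, 0, 0, -0.121, 0.68], [0, 0, 0, -0.121, 0.68], [0, 0, 0, -0.121, 0.68], [0, 0, 0, -0.121, 0.68], [0, 0, 0, -0.121, 0.68]]])

```text
t: 25.72
ee_pos: [543.7, 104.8, 370.3]
orientation: [[-0.008, -0.249, 0.969], [-0.002, 0.969, 0.249], [-1.0, 0.0, -0.008]]
contact_force: [-0.8, -0.2, 0.2]
grip_width: 30.1
```

Request:
apply_moves(commands=[[[0, 0, 0, -0.121, 0.68], [0, 0, 0, -0.117, 0.68], [0, 0, 0, 0, 0.68]]])

```text
t: 25.97
ee_pos: [543.8, 104.8, 370.4]
orientation: [[-0.007, -0.467, 0.884], [-0.002, 0.885, 0.467], [-1.0, 0.002, -0.007]]
contact_force: [-0.4, 0.6, 0.5]
grip_width: 29.8
```

Run:
```python
from h import *
shoot("scene","19");shoot("top","19");s=arm.sense()
cv2.imwrite("pics/c22.png",np.hstack([cv2.resize(cv2.imread("pics/scene19.png")[140:220,280:360],(400,400),interpolation=2),cv2.resize(cv2.imread("pics/top19.png")[100:220,100:220],(400,400),interpolation=2)]))
p=s["ee_pos"];d=p-np.array([674.8,172.8,245]);print(p,d@np.array([-.885,-.465,0]),d@np.array([.465,-.885,0]),s["orientation"][:,2],s["joint_pos"])
```

```text
[544.08454147 104.90227178 370.31608816] 147.25562442262228 -0.69319873766961 [ 0.88670433  0.46228538 -0.00690284] [ 6.55421554e-02  2.03438932e-01  1.20814134e+00 -9.29774539e-04
  1.73715158e+00 -1.98598102e+00]
```

View pics/c22.png

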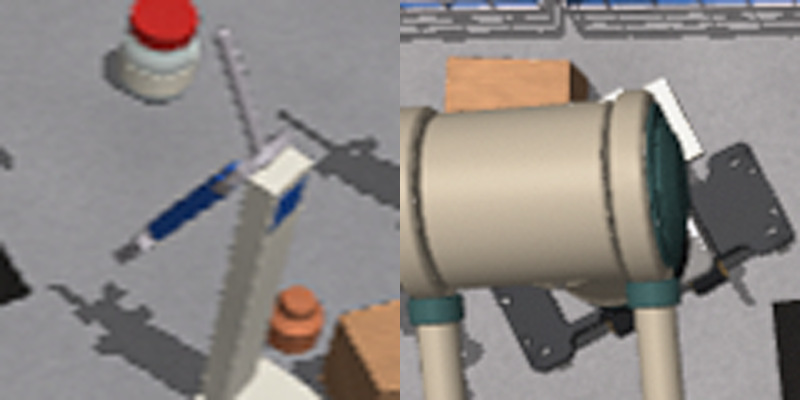

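Request:
apply_moves(commands=[[[4, 0, 0, 0, 0.68], [4, 0, 0, 0, 0.68], [4, 0, 0, 0, 0.68], [4, 0, 0, 0, 0.68], [4, 0, 0, 0, 0.68], [4, 0, 0, 0, 0.68], [3, 0, 0, 0, 0.68], [2.5, 0, 0, 0, 0.68]]])

```text
t: 26.73
ee_pos: [540.9, 104.6, 72.7]
orientation: [[-0.01, -0.463, 0.887], [-0.001, 0.887, 0.463], [-1.0, 0.003, -0.009]]
contact_force: [-0.0, 0.1, 0.4]
grip_width: 30.0
```

Request:
apply_moves(commands=[[[0, 0, 0.5, 0, 0.68], [0, 0, 0.8, 0, 0.68], [0, 0, 0.8, 0, 0.68], [0, 0, 0.5, 0, 0.68], [0, 0, 0, 0, 0.68], [0, 0, 0, 0, 0.68]]])

```text
t: 27.23
ee_pos: [567.2, 117.2, 76.5]
orientation: [[-0.004, -0.465, 0.885], [-0.001, 0.885, 0.465], [-1.0, 0.001, -0.004]]
contact_force: [-0.2, -0.5, -0.3]
grip_width: 30.2
```

Run:
```python
from h import *
shoot("scene","20");s=arm.sense()
cv2.imwrite("pics/c23.png",cv2.resize(cv2.imread("pics/scene20.png")[130:230,270:370],(600,600),interpolation=2))
p=s["ee_pos"];d=p-np.array([674.8,172.8,245]);print(p,d@np.array([-.885,-.465,0]),d@np.array([.465,-.885,0]),s["contact_force"])
```

```text
[566.48475682 117.04635386  76.15684656] 121.78443567425042 -1.0246112418935085 [-0.7093207  -0.55722181 -0.07229852]
```

View pics/c23.png

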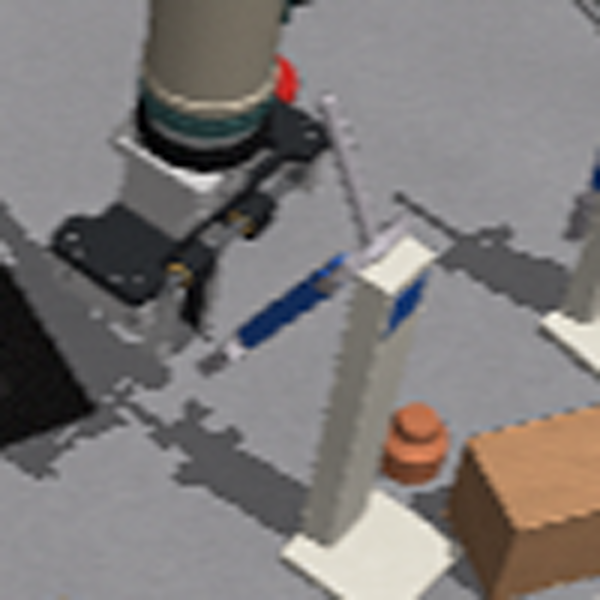

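Request:
apply_moves(commands=[[[0, 0, 0.3, 0, 0.68], [0, 0, 0.3, 0, 0.68], [0, 0, 0.2, 0, 0.68], [0, 0, 0, 0, 0.68]]])

```text
t: 27.62
ee_pos: [573.4, 120.8, 75.1]
orientation: [[-0.006, -0.465, 0.885], [-0.001, 0.885, 0.465], [-1.0, 0.002, -0.006]]
contact_force: [0.0, 0.3, -0.2]
grip_width: 29.9
```

Request:
apply_moves(commands=[[[0, 0, 0.3, 0, 0.68], [0, 0, 0.2, 0, 0.68], [0, 0, 0, 0, 0.68]]])

```text
t: 27.87
ee_pos: [577.8, 123.1, 75.0]
orientation: [[-0.006, -0.465, 0.885], [-0.001, 0.885, 0.465], [-1.0, 0.002, -0.006]]
contact_force: [0.1, -0.1, 0.6]
grip_width: 30.2
```

Request:
apply_moves(commands=[[[0, 0, 0.3, 0, 0.68], [0, 0, 0.2, 0, 0.68], [0, 0, 0, 0, 0.68]]])

```text
t: 28.12
ee_pos: [582.3, 125.4, 75.0]
orientation: [[-0.006, -0.465, 0.885], [-0.001, 0.885, 0.465], [-1.0, 0.002, -0.006]]
contact_force: [-0.1, 0.2, 0.4]
grip_width: 30.3
```

Run:
```python
from h import *
shoot("scene","21");s=arm.sense()
cv2.imwrite("pics/c24.png",cv2.resize(cv2.imread("pics/scene21.png")[130:230,270:370],(600,600),interpolation=2))
p=s["ee_pos"];d=p-np.array([674.8,172.8,245]);print(p,d@np.array([-.885,-.465,0]),d@np.array([.465,-.885,0]),s["contact_force"])
```

```text
[581.97072219 125.33153697  74.91596297] 104.22674616988091 -1.1560243968063015 [ 1.48955509e-04 -1.86216389e+00 -3.04377016e-01]
```

View pics/c24.png

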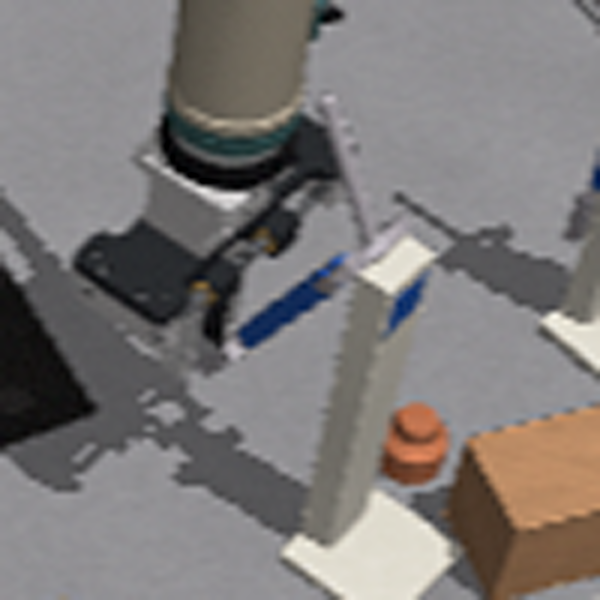

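Request:
apply_moves(commands=[[[0, 0, 0.2, 0, 0.68], [0, 0, 0.2, 0, 0.68], [0, 0, 0, 0, 0.68]]])

```text
t: 28.42
ee_pos: [585.7, 127.2, 74.9]
orientation: [[-0.006, -0.465, 0.885], [-0.001, 0.885, 0.465], [-1.0, 0.002, -0.006]]
contact_force: [-0.1, 0.2, 0.4]
grip_width: 29.8
```

Request:
apply_moves(commands=[[[0, 0, 0.2, 0, 0.68], [0, 0, 0, 0, 0.68]]])

```text
t: 28.58
ee_pos: [587.3, 128.1, 74.9]
orientation: [[-0.006, -0.465, 0.885], [-0.001, 0.885, 0.465], [-1.0, 0.002, -0.006]]
contact_force: [-0.4, -0.6, 0.1]
grip_width: 29.9
```

Run:
```python
from h import *
shoot("scene","22");shoot("wrist","22");s=arm.sense()
cv2.imwrite("pics/c25.png",np.hstack([cv2.resize(cv2.imread("pics/scene22.png")[130:230,270:370],(400,400),interpolation=2),cv2.resize(cv2.imread("pics/wrist22.png")[134:384,130:380],(400,400),interpolation=2)]))
p=s["ee_pos"];d=p-np.array([674.8,172.8,245]);print(p,d@np.array([-.885,-.465,0]),d@np.array([.465,-.885,0]),s["contact_force"])
```

```text
[587.08881173 128.03752091  74.90147243] 98.43895439733777 -1.1709085537670927 [ 0.25973597 -0.45301038 -0.3603655 ]
```

View pics/c25.png

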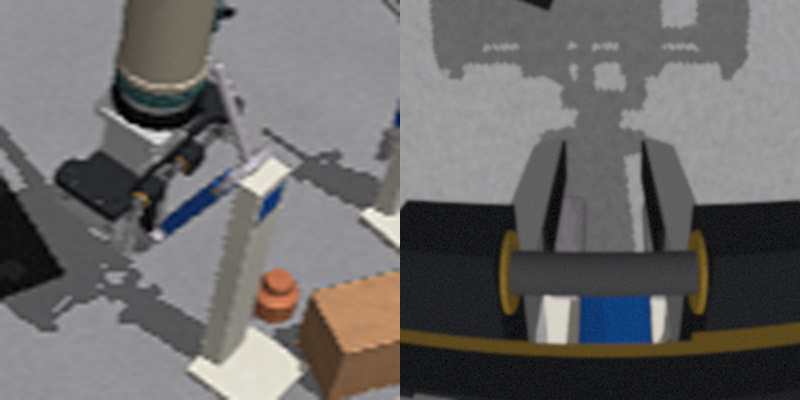

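The fingers went in to the rod's clearance limit with no contact, so the jaw can't be reached this way. Next idea: turn the jaws 90° so they close along the hook's direction. Then I can pinch the ring's side arc beside the post, with the body kept above the rod tip, so the pads pull the ring upright.

Request:
apply_moves(commands=[[[0, 0, -2, 0, 0.68], [0, 0, -2.5, 0, 0.68], [-4, 0, 0, 0, 0.5], [-4, 0, 0, 0, 0.36], [-4, 0, 0, 0, 0.36], [-4, 0, 0, 0.121, 0.36], [-4, 0, 0, 0.121, 0.36], [-4, 0, 0, 0.121, 0.36]]])

```text
t: 29.35
ee_pos: [548.2, 107.3, 317.5]
orientation: [[-0.006, -0.114, 0.993], [-0.001, 0.993, 0.114], [-1.0, -0.0, -0.006]]
contact_force: [0.3, 0.6, -0.5]
grip_width: 59.9
```

Request:
apply_moves(commands=[[[-4, 0, 0, 0.121, 0.36], [-2.5, 0, 0, 0.121, 0.36], [0, 0, 0, 0.121, 0.36], [0, 0, 0, 0.121, 0.36], [0, 0, 0, 0.121, 0.36], [0, 0, 0, 0.121, 0.36], [0, 0, 0, 0.121, 0.36], [0, 0, 0, 0.121, 0.36]]])

```text
t: 30.02
ee_pos: [549.0, 107.4, 380.3]
orientation: [[-0.006, 0.753, 0.658], [-0.001, 0.658, -0.753], [-1.0, -0.005, -0.003]]
contact_force: [0.3, -0.3, 0.4]
grip_width: 60.4
```

Request:
apply_moves(commands=[[[0, 0, 0, 0.121, 0.36], [0, 0, 0, 0.119, 0.36], [0, 0, 0, 0, 0.36]]])

```text
t: 30.27
ee_pos: [549.1, 107.5, 380.2]
orientation: [[-0.006, 0.886, 0.463], [-0.001, 0.463, -0.886], [-1.0, -0.006, -0.002]]
contact_force: [-0.7, 0.4, -0.2]
grip_width: 60.4
```

Run:
```python
from h import *
s=arm.sense();p=s["ee_pos"];d=p-np.array([674.8,172.8,245]);print(p,d@np.array([-.885,-.465,0]),d@np.array([.465,-.885,0]),s["contact_force"],s["orientation"])
```

```text
[549.06849636 107.45610313 380.21105523] 141.65729276964382 -0.6358004627528105 [-0.7337929   0.431209   -0.18052297] [[-0.00628238  0.88621506  0.46323147]
 [-0.00103656  0.46323459 -0.88623509]
 [-0.99997973 -0.00604783 -0.0019916 ]]
```

Request:
apply_moves(commands=[[[0, 2.5, -0.6, 0, 0.36], [0, 3.5, -0.8, 0, 0.36], [0, 3.5, -0.8, 0, 0.36], [0, 3, -0.6, 0, 0.36], [0, 1.3, -0.3, 0, 0.36], [0, 0, 0, 0, 0.36], [0, 0, 0, 0, 0.36]]])

```text
t: 30.85
ee_pos: [657.0, 199.2, 378.3]
orientation: [[-0.008, 0.884, 0.467], [-0.002, 0.467, -0.884], [-1.0, -0.008, -0.002]]
contact_force: [-0.0, -0.8, -0.5]
grip_width: 60.2
```

Request:
apply_moves(commands=[[[2, 0, 0, 0, 0.36], [3, 0, 0, 0, 0.36], [3, 0, 0, 0, 0.36], [2, 0, 0, 0, 0.36], [0, 0, 0, 0, 0.36], [0, 0, 0, 0, 0.36]]])

```text
t: 31.35
ee_pos: [655.1, 198.0, 279.7]
orientation: [[-0.008, 0.885, 0.465], [-0.002, 0.465, -0.885], [-1.0, -0.008, -0.002]]
contact_force: [1.1, 0.1, 1.0]
grip_width: 59.9
```

Run:
```python
from h import *
shoot("scene","23");shoot("wrist","23");s=arm.sense()
cv2.imwrite("pics/c26.png",np.hstack([cv2.resize(cv2.imread("pics/scene23.png")[120:220,280:380],(400,400),interpolation=2),cv2.resize(cv2.imread("pics/wrist23.png")[84:384,100:400],(400,400),interpolation=2)]))
p=s["ee_pos"];d=p-np.array([674.8,172.8,245]);print(p,d@np.array([-.885,-.465,0]),d@np.array([.465,-.885,0]),s["contact_force"])
```

```text
[656.77720306 198.55060875 282.108201  ] 3.976142218836709 -31.169889323989644 [ 0.65362105 -0.35157728  0.09679616]
```

View pics/c26.png

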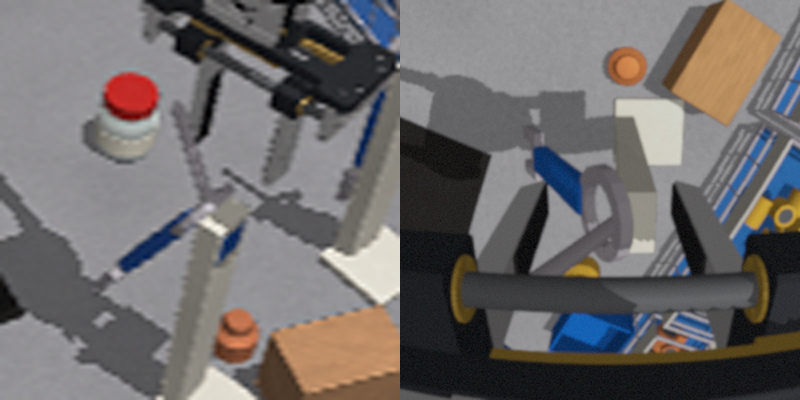

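The wrist view now shows the ring between the open jaws, its near arc at about crop (605,215), with the post to its right. I'll lower gently, watching the force.

Request:
apply_moves(commands=[[[1, 0, 0, 0, 0.36], [1, 0, 0, 0, 0.36], [0.5, 0, 0, 0, 0.36], [0.3, 0, 0, 0, 0.36], [0, 0, 0, 0, 0.36], [0, 0, 0, 0, 0.36]]])

```text
t: 31.95
ee_pos: [656.1, 198.9, 251.1]
orientation: [[-0.007, 0.885, 0.465], [-0.001, 0.465, -0.885], [-1.0, -0.007, -0.002]]
contact_force: [-0.1, -0.6, -0.1]
grip_width: 60.5
```

Request:
apply_moves(commands=[[[0.3, 0, 0, 0, 0.36], [0.3, 0, 0, 0, 0.36], [0, 0, 0, 0, 0.36]]])

```text
t: 32.2
ee_pos: [655.8, 198.9, 244.8]
orientation: [[-0.007, 0.885, 0.465], [-0.001, 0.465, -0.885], [-1.0, -0.007, -0.002]]
contact_force: [0.0, 0.2, -0.3]
grip_width: 60.0
```

Run:
```python
from h import *
shoot("scene","24");shoot("wrist","24");s=arm.sense()
cv2.imwrite("pics/c27.png",np.hstack([cv2.resize(cv2.imread("pics/scene24.png")[120:220,280:380],(400,400),interpolation=2),cv2.resize(cv2.imread("pics/wrist24.png")[84:384,100:400],(400,400),interpolation=2)]))
p=s["ee_pos"];d=p-np.array([674.8,172.8,245]);print(p,d@np.array([-.885,-.465,0]),d@np.array([.465,-.885,0]),s["contact_force"])
```

```text
[656.02232215 198.91061416 245.27382211] 4.4768093125405475 -31.839513737005745 [-0.41554358  0.54260579 -0.20139372]
```

View pics/c27.png

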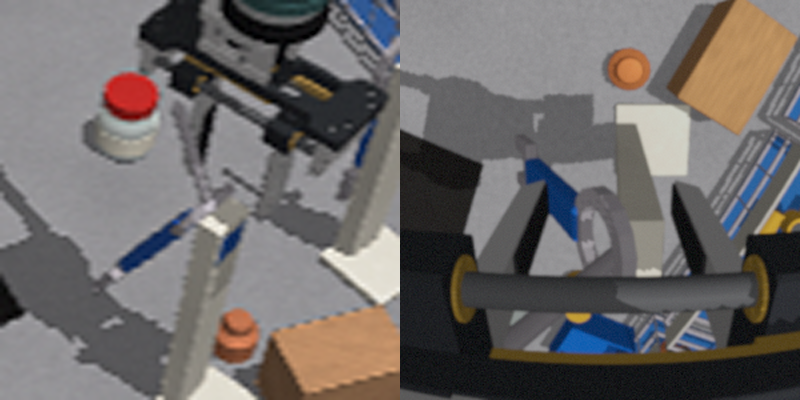

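Request:
apply_moves(commands=[[[0, 0, 0, 0, 0.5], [0, 0, 0, 0, 0.65], [0, 0, 0, 0, 0.72], [0, 0, 0, 0, 0.76], [0, 0, 0, 0, 0.8], [0, 0, 0, 0, 0.8]]], newtons=10)

```text
t: 32.8
ee_pos: [656.1, 198.9, 245.5]
orientation: [[-0.006, 0.885, 0.465], [-0.001, 0.465, -0.885], [-1.0, -0.006, -0.002]]
contact_force: [-0.2, 0.3, 0.2]
grip_width: 23.7
```

Request:
apply_moves(commands=[[[0, 0, 0, 0, 0.84], [0, 0, 0, 0, 0.87], [0, 0, 0, 0, 0.9], [0, 0, 0, 0, 0.9]]])

```text
t: 33.13
ee_pos: [657.6, 199.6, 245.6]
orientation: [[-0.003, 0.885, 0.465], [0.0, 0.465, -0.885], [-1.0, -0.002, -0.002]]
contact_force: [4.4, 3.1, -1.2]
grip_width: 12.0
```

Run:
```python
from h import *
shoot("scene","25");shoot("wrist","25");s=arm.sense()
cv2.imwrite("pics/c28.png",np.hstack([cv2.resize(cv2.imread("pics/scene25.png")[120:220,280:380],(400,400),interpolation=2),cv2.resize(cv2.imread("pics/wrist25.png")[84:384,100:400],(400,400),interpolation=2)]))
p=s["ee_pos"];d=p-np.array([674.8,172.8,245]);print(p,d@np.array([-.885,-.465,0]),d@np.array([.465,-.885,0]),s["contact_force"])
```

```text
[657.64531821 199.628067   245.61821855] 2.7068422283016114 -31.719766327736398 [ 5.05663387  2.60376429 -1.07063833]
```

View pics/c28.png

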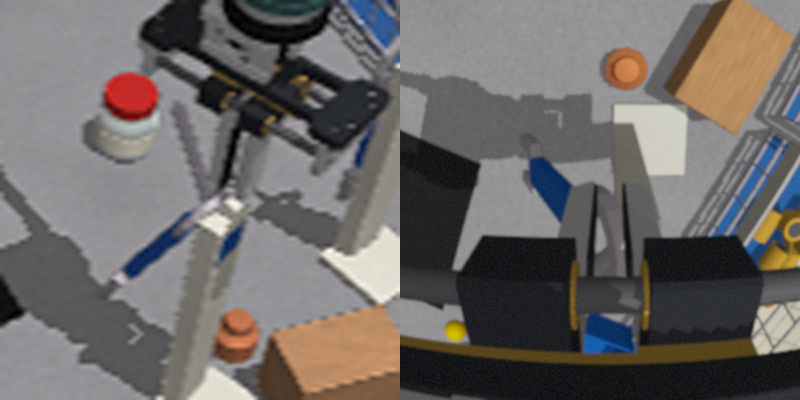

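Request:
apply_moves(commands=[[[0, 0.1, 0, 0, 0.92], [0, 0.1, 0, 0, 0.95], [0, 0.1, 0, 0, 1], [0, 0, 0, 0, 1], [0, 0, 0, 0, 1]]], newtons=15)

```text
t: 33.65
ee_pos: [658.0, 199.8, 245.5]
orientation: [[-0.008, 0.885, 0.465], [-0.002, 0.465, -0.885], [-1.0, -0.008, -0.002]]
contact_force: [-0.6, -1.4, 1.5]
grip_width: 11.3
```

Run:
```python
from h import *
shoot("scene","26");shoot("wrist","26");s=arm.sense()
cv2.imwrite("pics/c29.png",np.hstack([cv2.resize(cv2.imread("pics/scene26.png")[120:220,280:380],(400,400),interpolation=2),cv2.resize(cv2.imread("pics/wrist26.png")[84:384,100:400],(400,400),interpolation=2)]))
p=s["ee_pos"];d=p-np.array([674.8,172.8,245]);print(p,d@np.array([-.885,-.465,0]),d@np.array([.465,-.885,0]),s["contact_force"])
```

```text
[657.95650301 199.84047216 245.4878918 ] 2.3326752868162135 -31.76304396009333 [-1.29359486 -1.53548347  2.31588528]
```

View pics/c29.png

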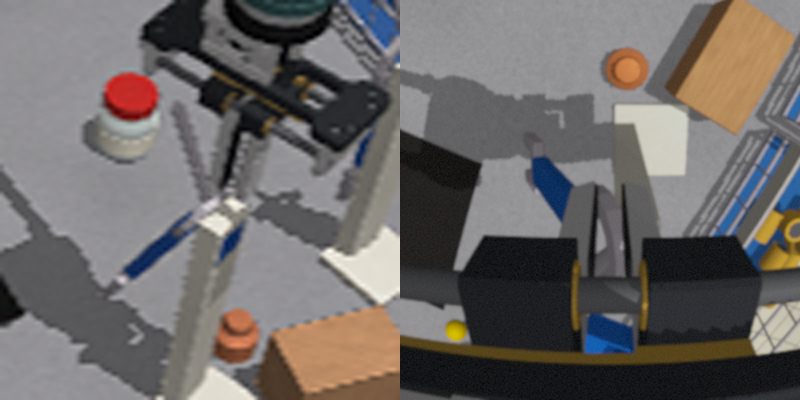

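Squeezing has begun to turn it: the jaw in the scene crop went from (103,283) to (118,280). I'll squeeze harder.

Request:
apply_moves(commands=[[[0, 0, 0, 0, 1], [0, 0, 0, 0, 1], [0, 0, 0, 0, 1], [0, 0, 0, 0, 1]]], newtons=45)

```text
t: 34.08
ee_pos: [658.5, 200.0, 245.4]
orientation: [[-0.007, 0.885, 0.465], [-0.002, 0.465, -0.885], [-1.0, -0.007, -0.002]]
contact_force: [-0.9, -1.2, 2.0]
grip_width: 9.1
```

Run:
```python
from h import *
shoot("scene","27");shoot("wrist","27");s=arm.sense()
cv2.imwrite("pics/c30.png",np.hstack([cv2.resize(cv2.imread("pics/scene27.png")[120:220,280:380],(400,400),interpolation=2),cv2.resize(cv2.imread("pics/wrist27.png")[84:384,100:400],(400,400),interpolation=2)]))
p=s["ee_pos"];d=p-np.array([674.8,172.8,245]);print(p,d@np.array([-.885,-.465,0]),s["contact_force"])
```

```text
[658.49601062 200.03970775 245.37579913] 1.762566496261933 [-0.82174998 -1.21735591  2.01180726]
```

View pics/c30.png

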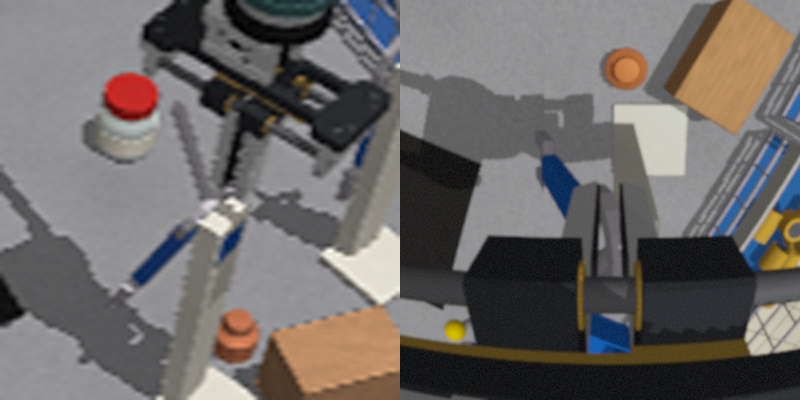

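Working: the opening is down to 9.1 mm and the jaw is moving towards the post. Full grip next.

Request:
apply_moves(commands=[[[0, 0, 0, 0, 1], [0, 0, 0, 0, 1], [0, 0, 0, 0, 1], [0, 0, 0, 0, 1], [0, 0, 0, 0, 1], [0, 0, 0, 0, 1]]], newtons=60)

```text
t: 34.68
ee_pos: [658.7, 200.2, 245.4]
orientation: [[-0.007, 0.885, 0.465], [-0.001, 0.465, -0.885], [-1.0, -0.006, -0.002]]
contact_force: [-0.6, -3.3, 2.1]
grip_width: 8.7
```

Run:
```python
from h import *
shoot("scene","28");shoot("wrist","28");s=arm.sense()
cv2.imwrite("pics/c31.png",np.hstack([cv2.resize(cv2.imread("pics/scene28.png")[120:220,280:380],(400,400),interpolation=2),cv2.resize(cv2.imread("pics/wrist28.png")[84:384,100:400],(400,400),interpolation=2)]))
p=s["ee_pos"];d=p-np.array([674.8,172.8,245]);print(p,d@np.array([-.885,-.465,0]),s["contact_force"])
```

```text
[658.66767641 200.1439288  245.38033343] 1.5621794877212845 [-0.0272094  -0.97173565  1.73699912]
```

View pics/c31.png

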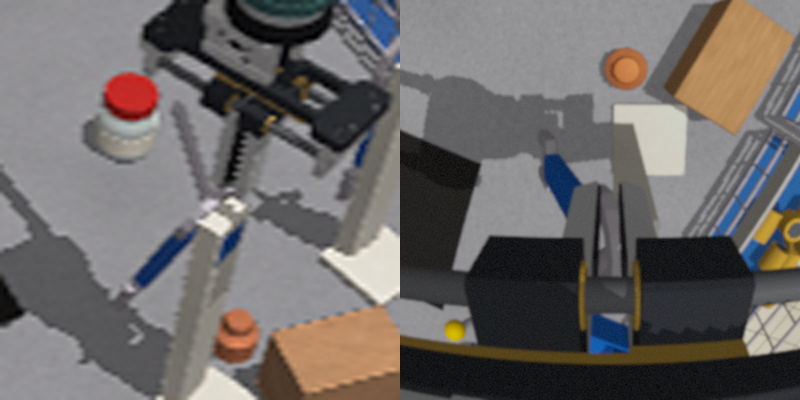

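The squeeze has reached its limit at 8.7 mm. I'll open and see where it rests.

Request:
apply_moves(commands=[[[0, 0, 0, 0, 0.8], [0, 0, 0, 0, 0.6], [0, 0, 0, 0, 0.5], [0, 0, 0, 0, 0.5], [0, 0, 0, 0, 0.5], [0, 0, 0, 0, 0.5]]])

```text
t: 35.28
ee_pos: [658.8, 200.5, 245.2]
orientation: [[-0.006, 0.885, 0.465], [-0.001, 0.465, -0.885], [-1.0, -0.006, -0.002]]
contact_force: [-0.4, 0.4, 0.9]
grip_width: 44.8
```

```bash
cat >> h.py <<'E'
root=np.array([674.8,172.8,245]);n=np.array([-.885,-.465,0]);m=np.array([.465,-.885,0])
def plane(d,p,fish=False,lat=-3):
    o,v=ray(d,p,fish);q=o+v*((root+m*lat-o)@m)/(v@m);return np.round([(q-root)@n,q[2]],1)
E
python3 - <<'E'
from h import *
shoot("scene","29");d=shoot("wrist","29")
cv2.imwrite("pics/c32.png",np.hstack([cv2.resize(cv2.imread("pics/scene29.png")[120:220,280:380],(400,400),interpolation=2),cv2.resize(cv2.imread("pics/wrist29.png")[84:384,100:400],(400,400),interpolation=2)]))
# angle from the wrist view
for i,j,h in((24,(100+517*.75-300,0),0),):
    pass
E
```

```text
(no output)
```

View pics/c32.png

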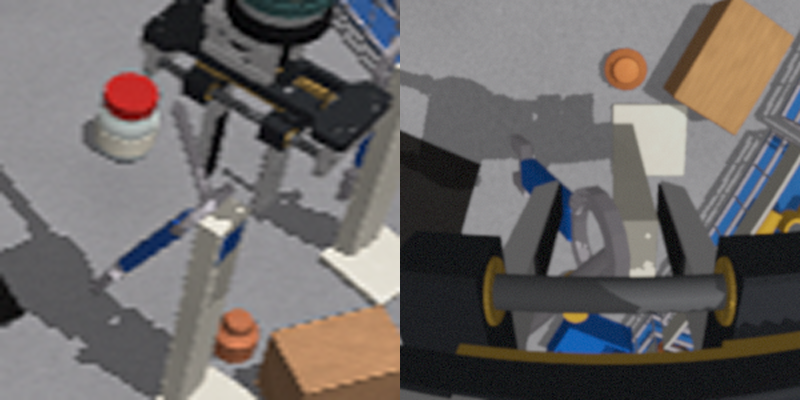

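Run:
```python
from h import *
w=cam("wrist","29");s=cam("scene","29")
cv2.imwrite("pics/c33.png",np.hstack([cv2.resize(cv2.imread("pics/scene29.png")[155:200,295:345],(390,351),interpolation=2),cv2.resize(cv2.imread("pics/wrist29.png")[170:310,170:310],(400,351),interpolation=2)]))
cw=lambda x,y:(100+(x-400)*.75,84+y*.75)
cs=lambda x,y:(280+x/4,120+y/4)
def tri2(p1,p2):
    o1,v1=ray(w,p1,True);o2,v2=ray(s,p2);v1/=np.linalg.norm(v1);v2/=np.linalg.norm(v2)
    t=np.linalg.lstsq(np.stack([v1,-v2],1),o2-o1,rcond=None)[0];A=o1+v1*t[0];B=o2+v2*t[1];q=(A+B)/2-root
    return np.round([q@n,q@m,q[2]+245,np.linalg.norm(A-B)],1)
print("jaw/handle",tri2(cw(532,168),cs(118,268)))
print("jaw tip",tri2(cw(517,145),cs(102,284)))
for k,p in(("wrist jaw/handle",(532,168)),("tip",(517,145))):print(k,plane(w,cw(*p),True))
for k,p in(("scene jaw/handle",(118,268)),("tip",(102,284))):print(k,plane(s,cs(*p)))
```

```text
jaw/handle [ 71.5  -2.1 111.4   5.7]
jaw tip [ 93.1 -10.4  64.3   1.5]
wrist jaw/handle [ 68.6 111.7]
tip [99.5 35.6]
scene jaw/handle [ 75.2 110.1]
tip [89.2 75.1]
```

View pics/c33.png

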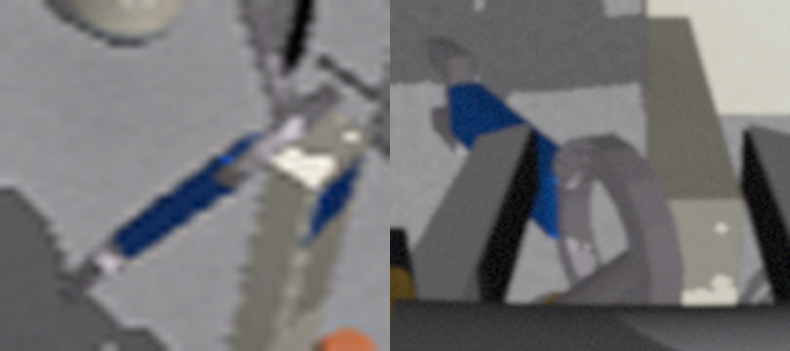

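The handle's jaw end is at 72 mm out and 111 mm up, so it's about 28° off vertical, and it sprang back after the squeeze. I'll pinch lower this time, lift the ring a little up the rod out of the wedge, and let it swing down freely.

Request:
apply_moves(commands=[[[0.3, 0, 0, 0, 0.5], [0.3, 0, 0, 0, 0.6], [0, 0, 0, 0, 0.8], [0, 0, 0, 0, 1], [0, 0, 0, 0, 1], [0, 0, 0, 0, 1], [0, 0, 0, 0, 1], [0, 0, 0, 0, 1]]], newtons=40)

```text
t: 36.05
ee_pos: [657.8, 199.8, 239.0]
orientation: [[-0.009, 0.885, 0.465], [-0.002, 0.465, -0.885], [-1.0, -0.009, -0.002]]
contact_force: [-1.6, -1.2, -0.2]
grip_width: 10.1
```

Run:
```python
from h import *
shoot("scene","30");shoot("wrist","30");s=arm.sense();print(s["contact_force"],s["grip_width"])
cv2.imwrite("pics/c34.png",np.hstack([cv2.resize(cv2.imread("pics/scene30.png")[120:220,280:380],(400,400),interpolation=2),cv2.resize(cv2.imread("pics/wrist30.png")[84:384,100:400],(400,400),interpolation=2)]))
```

```text
[-1.83389428 -2.60368114 -0.45163607] 10.157159428353443
```

View pics/c34.png

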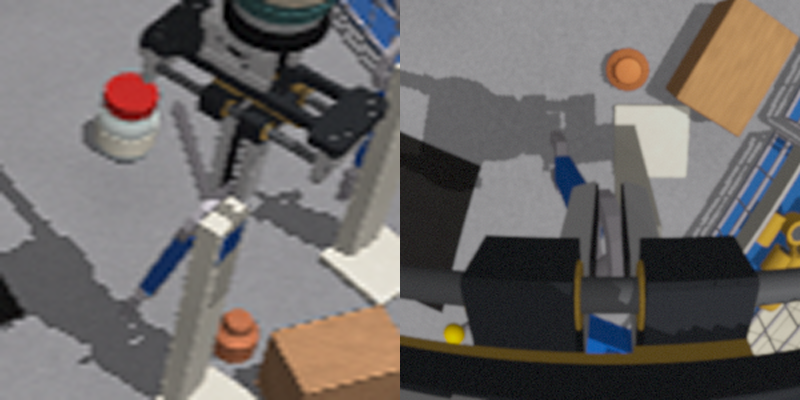

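Better: the jaw is now at crop (138,300), and the pads have a deeper hold. I'll use full grip, then lift 30 mm along the rod.

Request:
apply_moves(commands=[[[0, 0, 0, 0, 1], [0, 0, 0, 0, 1], [0, 0, 0, 0, 1], [-0.4, -0.22, 0, 0, 1], [-0.7, -0.4, 0, 0, 1], [-0.7, -0.4, 0, 0, 1], [-0.7, -0.4, 0, 0, 1], [0, 0, 0, 0, 1]]], newtons=60)

```text
t: 36.82
ee_pos: [649.7, 195.0, 267.5]
orientation: [[0.004, 0.885, 0.465], [0.002, 0.465, -0.885], [-1.0, 0.004, -0.0]]
contact_force: [3.1, 0.6, 3.0]
grip_width: 7.4
```

Run:
```python
from h import *
shoot("scene","31");shoot("wrist","31");s=arm.sense();print(s["contact_force"],s["grip_width"])
cv2.imwrite("pics/c35.png",np.hstack([cv2.resize(cv2.imread("pics/scene31.png")[120:220,280:380],(400,400),interpolation=2),cv2.resize(cv2.imread("pics/wrist31.png")[84:384,100:400],(400,400),interpolation=2)]))
```

```text
[4.39172531 2.02165895 6.54132649] 7.2082911529718885
```

View pics/c35.png

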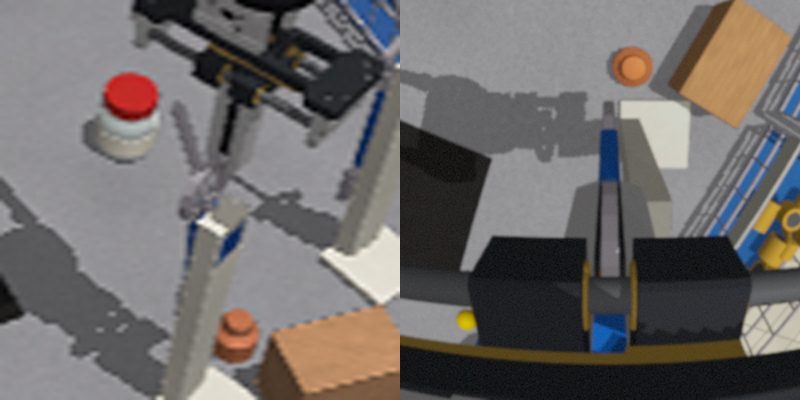

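Now the pads hold the spanner fully upright with the jaw down, and the rod is still through the eye. I'll slide it back down the rod in this attitude until it meets the post, watching the force.

Request:
apply_moves(commands=[[[0.4, 0.22, 0, 0, 1], [0.4, 0.22, 0, 0, 1], [0.4, 0.22, 0, 0, 1], [0, 0, 0, 0, 1]]])

```text
t: 37.25
ee_pos: [655.7, 197.5, 254.7]
orientation: [[0.003, 0.885, 0.465], [0.001, 0.465, -0.885], [-1.0, 0.003, 0.001]]
contact_force: [5.9, 2.2, 4.3]
grip_width: 7.1
```

Request:
apply_moves(commands=[[[0.3, 0.17, 0, 0, 1], [0.2, 0.1, 0, 0, 1], [0, 0, 0, 0, 1]]])

```text
t: 37.5
ee_pos: [656.5, 197.8, 252.5]
orientation: [[0.003, 0.885, 0.465], [-0.001, 0.465, -0.885], [-1.0, 0.002, 0.002]]
contact_force: [0.2, -0.4, 14.7]
grip_width: 7.1
```

Run:
```python
from h import *
shoot("scene","32");shoot("wrist","32");s=arm.sense();p=s["ee_pos"]-root;print(p@n,p[2]+245,s["contact_force"]@n,s["contact_force"],s["grip_width"])
cv2.imwrite("pics/c36.png",np.hstack([cv2.resize(cv2.imread("pics/scene32.png")[120:220,280:380],(400,400),interpolation=2),cv2.resize(cv2.imread("pics/wrist32.png")[84:384,100:400],(400,400),interpolation=2)]))
```

```text
4.480549369874689 252.34835491267032 -0.9970410836585776 [ 1.3510681  -0.4272133  14.87186672] 7.3465790966609195
```

View pics/c36.png

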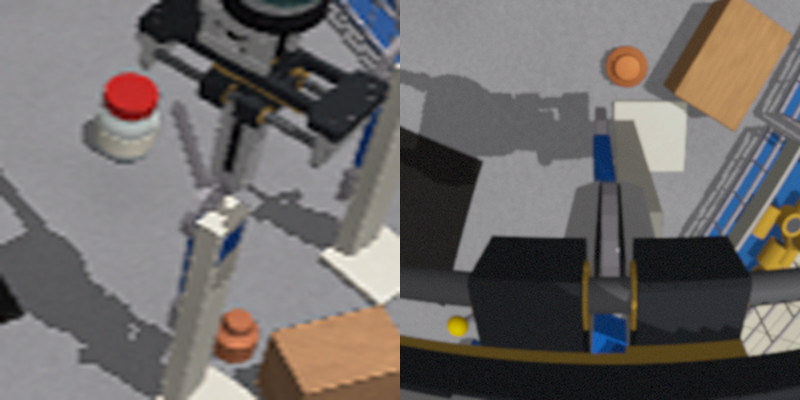

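It has met its seat (15 N upward), with the handle upright along the post like the one on the full hook. Releasing slowly.

Request:
apply_moves(commands=[[[-0.1, 0, 0, 0, 1], [0, 0, 0, 0, 1], [0, 0, 0, 0, 0.9], [0, 0, 0, 0, 0.85], [0, 0, 0, 0, 0.8], [0, 0, 0, 0, 0.7], [0, 0, 0, 0, 0.55], [0, 0, 0, 0, 0.5]]])

```text
t: 38.27
ee_pos: [654.0, 197.9, 247.8]
orientation: [[-0.008, 0.885, 0.465], [-0.001, 0.465, -0.885], [-1.0, -0.008, -0.002]]
contact_force: [-1.0, 0.4, -0.8]
grip_width: 35.2
```

Request:
apply_moves(commands=[[[0, 0, 0, 0, 0.45], [0, 0, 0, 0, 0.45], [0, 0, 0, 0, 0.45], [0, 0, 0, 0, 0.45], [0, 0, 0, 0, 0.45]]])

```text
t: 38.68
ee_pos: [654.4, 198.0, 248.4]
orientation: [[-0.006, 0.885, 0.465], [-0.001, 0.465, -0.885], [-1.0, -0.006, -0.002]]
contact_force: [0.3, 0.5, -0.6]
grip_width: 51.7
```

Run:
```python
from h import *
shoot("scene","33");shoot("wrist","33");s=arm.sense();p=s["ee_pos"]-root;print(p@n,p[2]+245,s["contact_force"],s["grip_width"])
cv2.imwrite("pics/c37.png",np.hstack([cv2.resize(cv2.imread("pics/scene33.png")[120:220,280:380],(400,400),interpolation=2),cv2.resize(cv2.imread("pics/wrist33.png")[84:384,100:400],(400,400),interpolation=2)]))
```

```text
6.306205932989973 248.4501210827667 [-0.25203613  0.19235596 -0.05927487] 51.896214856925056
```

View pics/c37.png

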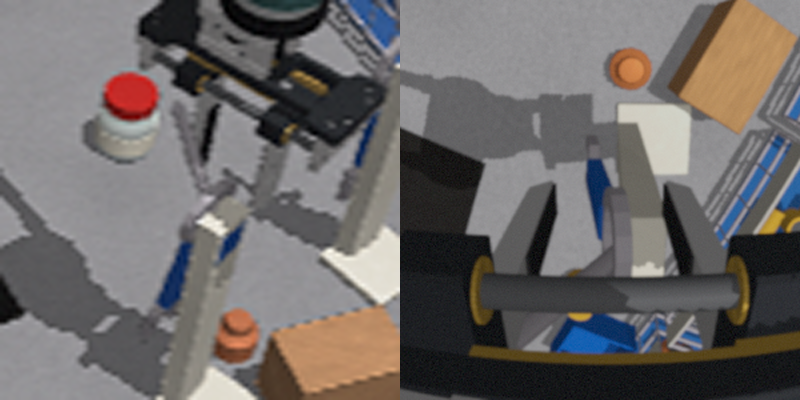

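Now it hangs close to vertical, jaw down and ring against the post, with the pads open. I'll rise straight up and check.

Request:
apply_moves(commands=[[[-0.5, 0, 0, 0, 0.4], [-1, 0, 0, 0, 0.4], [-2, 0, 0, 0, 0.4], [-3, 0, 0, 0, 0.4], [-3, 0, 0, 0, 0.4], [-3, 0, 0, 0, 0.4], [-1, 0, 0, 0, 0.4], [0, 0, 0, 0, 0.4]]])

```text
t: 39.45
ee_pos: [656.4, 198.4, 388.6]
orientation: [[0.002, 0.885, 0.465], [0.001, 0.465, -0.885], [-1.0, 0.002, 0.001]]
contact_force: [0.8, -0.1, -0.6]
grip_width: 56.5
```

Request:
apply_moves(commands=[[[0, -2, 1, 0, 0.7], [0, -3.5, 1.5, 0, 1], [0, -3.5, 2, 0, 1], [0, -3, 2.5, 0, 1], [0, -2, 3, 0, 1], [0, -1, 3.5, 0, 1], [0, 0, 3.5, 0, 1], [0, 0, 2, 0, 1]]])

```text
t: 40.12
ee_pos: [610.8, -43.3, 383.3]
orientation: [[-0.007, 0.887, 0.462], [-0.002, 0.462, -0.887], [-1.0, -0.007, -0.001]]
contact_force: [-0.6, -0.0, -0.3]
grip_width: 6.6
```

Run:
```python
from h import *
d=shoot("scene","34");t=shoot("top","34");s=arm.sense();print(s["ee_pos"],s["orientation"][:,2],s["contact_force"],s["grip_width"],s["joint_pos"])
cv2.imwrite("pics/c38.png",np.hstack([cv2.resize(cv2.imread("pics/scene34.png")[120:220,280:380],(400,400),interpolation=2),cv2.resize(cv2.imread("pics/top34.png")[100:200,140:280],(380,400),interpolation=2)]))
```

```text
[611.4047113  -43.06622476 381.97697334] [ 0.4609255  -0.88743515 -0.0025591 ] [ 0.56849421  0.16442003 -0.4554253 ] 0.5867849524183136 [-0.18166946  0.30387691  1.04292419 -0.00340647  1.80322527 -0.66149076]
```

View pics/c38.png

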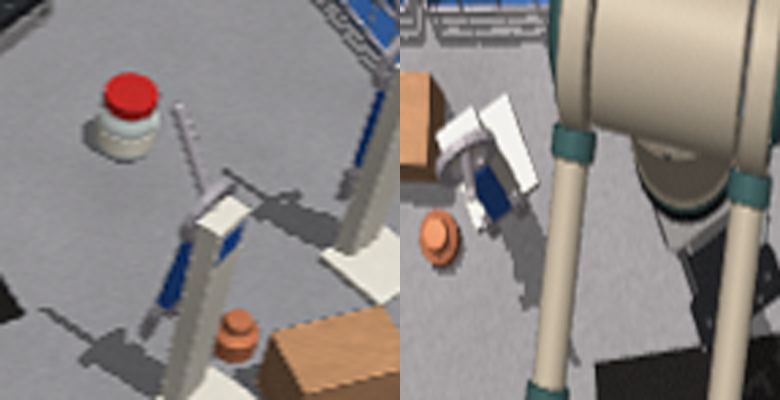

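The spanner hangs free, jaw down, against its post. For the lever, I'll turn the tool to face the push direction, move behind the knob, and descend.

Request:
apply_moves(commands=[[[0, 0, 0, -0.121, 1], [0, 0, 0, -0.121, 1], [0, 0, 0, -0.121, 1], [0, 0, 0, -0.121, 1], [0, 0, 0, -0.121, 1], [0, 0, 0, -0.121, 1], [0, 0, 0, -0.121, 1], [0, 0, 0, -0.121, 1]]])

```text
t: 40.88
ee_pos: [610.0, -38.3, 383.5]
orientation: [[-0.008, 0.112, 0.994], [-0.0, 0.994, -0.112], [-1.0, -0.001, -0.008]]
contact_force: [-0.9, -0.2, 0.5]
grip_width: 0.3
```

Request:
apply_moves(commands=[[[0, -1.5, -1.5, 0, 1], [0, -1.6, -1.6, 0, 1], [2, -1.5, -1.5, 0, 1], [4, 0, 0, 0, 1], [4, 0, 0, 0, 1], [4, 0, 0, 0, 1], [4, 0, 0, 0, 1], [3, 0, 0, 0, 1]]])

```text
t: 41.55
ee_pos: [555.7, -78.3, 171.0]
orientation: [[-0.01, 0.118, 0.993], [0.001, 0.993, -0.118], [-1.0, -0.0, -0.01]]
contact_force: [-0.2, -0.9, -0.8]
grip_width: 0.3
```

Run:
```python
from h import *
shoot("scene","35");shoot("wrist","35");s=arm.sense();print(s["ee_pos"],s["orientation"][:,2])
cv2.imwrite("pics/c39.png",cv2.resize(cv2.imread("pics/scene35.png")[130:270,170:310],(500,500),interpolation=2))
```

```text
[553.33913459 -77.79970286 168.95220805] [ 0.99282085 -0.11811235 -0.01887401]
```

View pics/c39.png

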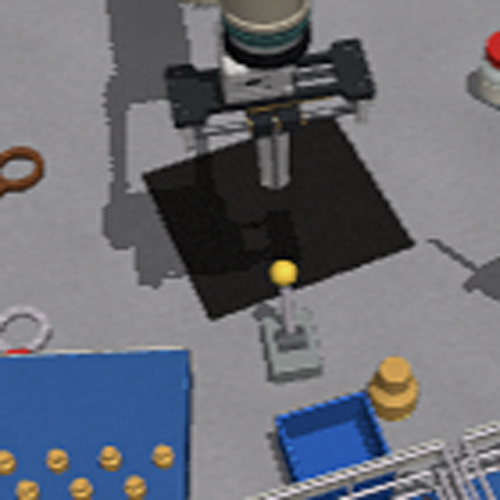

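Request:
apply_moves(commands=[[[3, -0.5, 0, 0, 1], [3, 0, 0, 0, 1], [2.3, 0, 0, 0, 1], [0, 0, 1.5, 0, 1], [0, 0, 1.5, 0, 1], [0, 0, 1, 0, 1], [0, 0, 1, 0, 1], [0, 0, 1, 0, 1]]])

```text
t: 42.32
ee_pos: [618.1, -92.2, 92.6]
orientation: [[-0.005, 0.119, 0.993], [-0.001, 0.993, -0.119], [-1.0, -0.002, -0.004]]
contact_force: [-1.4, -0.3, 0.9]
grip_width: 0.3
```

Request:
apply_moves(commands=[[[0, 0, 1, 0, 1], [0, 0, 1, 0, 1], [0, 0, 1, 0, 1], [0, 0, 1, 0, 1], [0, 0, 0.3, 0, 1], [0, 0, 0, 0, 1]]])

```text
t: 42.82
ee_pos: [656.2, -96.9, 89.9]
orientation: [[-0.016, 0.119, 0.993], [0.001, 0.993, -0.119], [-1.0, -0.001, -0.016]]
contact_force: [-6.9, 1.1, 3.4]
grip_width: 0.7
```

Run:
```python
from h import *
shoot("scene","36");s=arm.sense();print(s["ee_pos"],s["contact_force"])
cv2.imwrite("pics/c40.png",cv2.resize(cv2.imread("pics/scene36.png")[130:270,170:310],(500,500),interpolation=2))
```

```text
[656.18694562 -96.95132471  89.89188097] [-6.25583303  0.60303973  3.13280112]
```

View pics/c40.png

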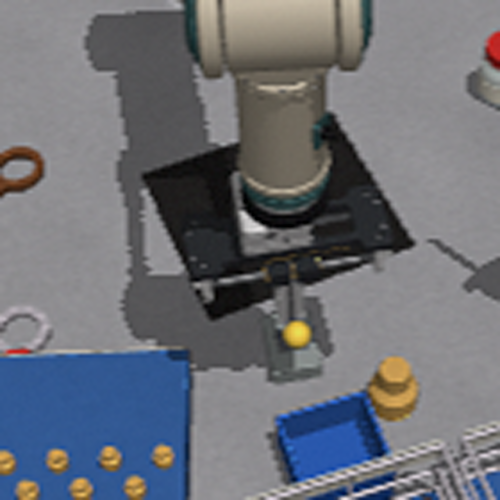

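The force has risen to 7 N, which looks like the end stop. A little more push to confirm, then back off and measure.

Request:
apply_moves(commands=[[[0, 0, 0.2, 0, 1], [0, 0, 0.2, 0, 1], [0, 0, 0, 0, 1]]])

```text
t: 43.12
ee_pos: [656.5, -97.0, 89.9]
orientation: [[-0.022, 0.118, 0.993], [0.001, 0.993, -0.118], [-1.0, -0.001, -0.022]]
contact_force: [-12.0, 0.9, 6.9]
grip_width: 0.3
```

Request:
apply_moves(commands=[[[0, 0, -1.5, 0, 1], [0, 0, -3, 0, 1], [0, 0, -4, 0, 1], [-4, 0, -4, 0, 1], [-4, 0, -4, 0, 1], [-4, 0, -4, 0, 1], [-4, 0, -4, 0, 1], [-4, 0, 0, 0, 1]]])

```text
t: 43.78
ee_pos: [455.6, -71.8, 249.1]
orientation: [[-0.016, 0.119, 0.993], [0.001, 0.993, -0.119], [-1.0, -0.0, -0.016]]
contact_force: [1.0, -0.5, -0.7]
grip_width: 0.3
```

Run:
```python
from h import *
d=shoot("scene","37");t=shoot("top","37");s=arm.sense();print(s["ee_pos"],s["contact_force"])
P={}
for k,c,(y0,y1,x0,x1) in(("s",d,(200,250,230,270)),("t",t,(140,180,250,285))):
    m_=cv2.inRange(cv2.cvtColor(c["frame"],cv2.COLOR_RGB2HSV),(22,150,120),(32,255,255))[y0:y1,x0:x1];ys,xs=np.nonzero(m_);P[k]=(xs.mean()+x0,ys.mean()+y0);print(k,P[k],len(xs))
print(tri(d,P["s"],t,P["t"]),onz(t,P["t"],92),onz(d,P["s"],92))
cv2.imwrite("pics/c41.png",np.hstack([cv2.resize(cv2.imread("pics/top37.png")[100:280,120:420],(480,288)),cv2.resize(cv2.imread("pics/scene37.png")[130:230,270:370],(288,288),interpolation=2)]))
```

```text
[466.15595322 -74.70066341 256.4870506 ] [ 0.91952209 -0.45058491  0.80370559]
s (np.float64(252.78947368421052), np.float64(223.10526315789474)) 38
t (np.float64(267.4186046511628), np.float64(144.27906976744185)) 43
(array([679.4020294 , -97.51873807,  96.88339815]), np.float64(1.3809384388212484)) [680.0610977  -98.29358992  92.        ] [676.46873806 -95.95479212  92.        ]
```

View pics/c41.png

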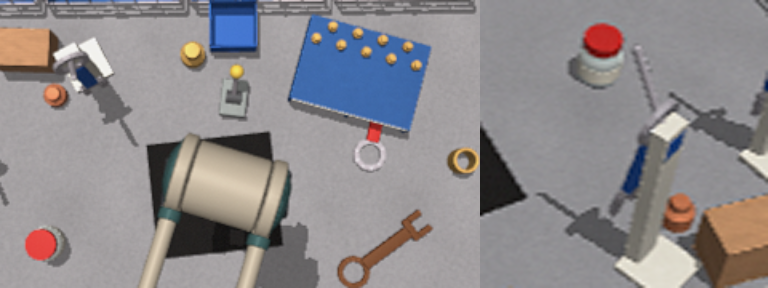

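View pics/scene37.png

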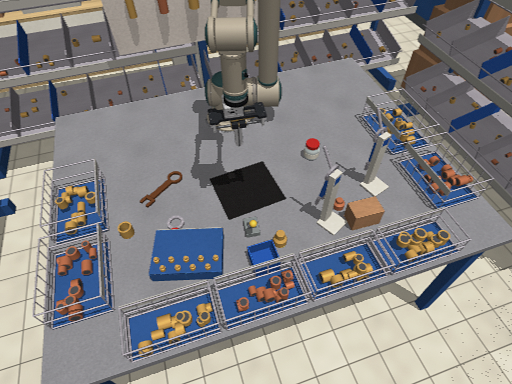

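The knob has gone from x = 610 to about x = 680, roughly 37 mm past the base centre. The stop held at 14 N with no further travel. The spanner still hangs the same and the bystanders haven't moved. I'll let things settle and hand in.

Request:
apply_moves(commands=[[[0, 0, 0, 0, 1], [0, 0, 0, 0, 1], [0, 0, 0, 0, 1], [0, 0, 0, 0, 1], [0, 0, 0, 0, 1], [0, 0, 0, 0, 1]]])

```text
t: 44.38
ee_pos: [462.9, -73.6, 248.8]
orientation: [[-0.008, 0.119, 0.993], [-0.0, 0.993, -0.119], [-1.0, -0.001, -0.008]]
contact_force: [-0.8, 1.0, -0.2]
grip_width: 0.2
```

Run:
```python
from h import *
from rig import finish_job
shoot("scene","38")
a,b=[cv2.imread(f"pics/scene{i}.png").astype(int) for i in(37,38)]
print(np.abs(a-b)[130:240,290:360].mean(),np.abs(a-b)[200:250,230:270].mean(),arm.sense()["t"])
print(finish_job())
```

```text
0.8216450216450216 1.0141666666666667 44.4333
the job is handed in; nothing more can be done
None
```

I did the whole job in order and handed it in at about 44 s; there was no verdict. I drew the blue spanner out of the bay, laid it flat on the mat and let go. I then took it again near mid-handle, hung it by its eye on the empty hook, and pushed the flag lever over.

- **Hanging:** when first let go, the spanner caught about 28° off vertical. Two nudges (behind the ring, then at the jaw) did nothing, and a first pinch of the ring sprang back. I pinched the ring lower, lifted it about 30 mm up the rod, slid it back down to its seat and let go.
- **How it hangs now:** it rests against the post with the jaw down. By eye it is about 10–15° off vertical, not quite as straight as the spanner on the full hook. The last two pictures show no movement.
- **Lever:** the knob moved from x ≈ 610 to about 680 mm, roughly 37 mm past the block's centre. Pushing with about 14 N moved it no further, so I take it to be at the stop.
- **The rest:** the other goods look unmoved in the last views, the robot touches nothing, and the highest measured force was about 15 N.

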